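# Clamp a lens cell in the torque-clutch vise

### The job

Take the lens cell with the round lens out of its cradle, set it gently on the bed of the small vise, standing upright and centred along the jaws with its long sides facing them, and let go. Then turn the vise's knob clockwise until its slip clutch clicks once, showing that the cell is clamped at the set torque; stop before a second click and let go of the knob. Do not drop the cell, and leave everything else on the table where it is.

Things in the scene. Friction and masses are not known exactly. Their poses are not given: they have to be found in the camera images.
- lens_cell: Aluminium block to clamp, 40 (x) by 60 (y) by 40 mm (z), about 0.2 kg, a round lens in a black bezel in its top (2 mm proud). Origin: centre of underside. In the cradle only its long sides (40 mm apart) are free to grip, in the vise only its ends (60 mm apart), as the jaws are higher than the cell: put it down on the way, e.g. on the mat, and take it again by the ends. Either way round is right.
- filter_cell: Bystander: block of the same size but with a rectangular green filter window in its top, standing in the other cradle (130 to 200 mm away); which cell is in which place varies. Origin: centre of underside.
- cradle0: Black cradle holding the lens cell, fixed: floor plate 54 (x) by 84 (y) mm, 6 mm thick (the cell stands on it), at each y end an upright plate 44 mm wide, 6 mm thick, 46 mm high over the table, 5 mm off the cell's end. Open at the x sides and on top. Axes parallel to the cell's. Lift the cell straight up by 50 mm to clear it. Origin: centre of underside.
- mat: Black rubber mat, fixed, empty, 130 (x) by 120 (y) by 3 mm: a clear place to put the cell down. Origin: centre of underside; its top is 3 mm higher.
- vise: Vise fixed to the table. Bed plate 10 mm thick, 70 mm wide, x from -145 to +45 mm. Origin: on the table under the seat. Fixed aluminium jaw: 44 mm wide (y), face at x = +20 mm, top 60 mm over the table. Moving jaw opposite. Dark housing, 42 mm high, at the -x end with the knob on top, axis at x = -105 mm, y = 0. Its x axis points roughly to the left (world +y).
- seat (a point): Point on top of the vise bed (10 mm over the table) where the centre of the cell's underside lies when it is against the fixed jaw and centred along the jaws. Axes as the vise: x towards the fixed jaw, y along the jaws; the cell's 60 mm length goes along y, its ends sticking out 8 mm beyond the jaws each side.
- jaw: Moving jaw with a springy rubber face: 16 mm thick, 44 mm wide (y), top 60 mm over the table; slides along the vise's x and pushes the cell along the bed to the fixed jaw. Origin: at table height in the plane of its clamping face, at vise x = -28 to -26 mm at the start, so the opening is 46 to 48 mm for the 40 mm cell: bring the cell down in its middle (3.5 mm to -x of the seat).
- knob_grip (a point): On the knob's vertical axis at a good height to grip, 70 mm over the table. Knob: dark fluted cylinder, 30 mm in diameter, 50 to 82 mm over the table, white line on its top; under it a steel collar 38 mm across (top at 48 mm) with a black line. Grip it from above in any direction with about 40 N; clear for 45 mm around.
- screw (a joint): Turn of the collar (clamp screw), rad, clockwise from above positive; starts at 0 to 0.4. Each rad moves the jaw 4.5 mm, so the cell is touching both jaws at about 1.8 and pressed at the set torque at about 2.1. Takes about 0.10 N m and stays where left. Knob and collar turn together until the jaw presses; turning back (anticlockwise) opens the jaw.
- clutch (a joint): Slip of knob on collar, rad, clockwise positive, starts at 0. With the cell pressed home at the set torque (0.16 N m) the knob turns on while the collar stands; it clicks over a tooth at 0.35, the torque falling to 0.04 N m by 0.5, and stays where left. A full click is about 0.6, the white line then about 35 degrees past the black one (they start in line). The second tooth is at 1.05: stop before.
- mirror_post: Bystander: mirror on a 26 mm radius foot and post, 122 mm high. Origin: centre of foot.
- iris_post: Bystander: round iris on a post with a 26 mm radius foot, 118 mm high. Origin: centre of foot.
- cleaner_bottle: Bystander: amber bottle, 48 mm in diameter, 110 mm high. Origin: centre of its underside.
- driver: Bystander: black screwdriver lying on the table, 160 mm long.
- micrometer: Bystander: steel micrometer head lying on the table, 76 mm long, 13 mm thick.
Things that resemble listed ones, but are neither listed nor needed, are in the scene too. What is shaped like the lens_cell but blue is not meant.

How it is judged (in metres and radians):
On the way, in this order (a step that is already met when the one before it is completed fails the run):
1. the lens cell stands on the vise bed between the open jaws, within 11 mm of the middle along the jaws, and is let go (x of lens_cell in the frame of seat between -0.013 and 0.004 m and y of lens_cell in the frame of seat between -0.011 and 0.011 m and z of lens_cell in the frame of seat between -0.004 and 0.003 m and angle between lens_cell's own z axis and vertical below 0.08 rad and angle between the y axis of lens_cell and the y axis of seat, either way round below 0.25 rad and contact force between the fingers and lens_cell below 0.1 N and value of joint clutch below 0.3 rad), for 0.2 s.
2. the clutch has clicked (slip over 0.42 rad) with the cell pressed home between the jaws (x of lens_cell in the frame of seat between -0.004 and 0.004 m and y of lens_cell in the frame of seat between -0.011 and 0.011 m and z of lens_cell in the frame of seat between -0.004 and 0.003 m and angle between lens_cell's own z axis and vertical below 0.08 rad and angle between the y axis of lens_cell and the y axis of seat, either way round below 0.06 rad and contact force between jaw and lens_cell above 5 N and value of joint clutch above 0.42 rad), for 0.2 s.
At the end, for the whole second after the job is handed in: Lens cell on the vise bed (3 mm), against the fixed jaw (4 mm), square to it (0.06 rad), within 11 mm of the middle of the jaws, pressed with over 5 N, at rest; clutch slipped one click (0.42 to 1.1 rad); filter cell within 20 mm, other bystanders within 30 mm of their starts (all of step 2 and value of joint clutch below 1.1 rad and linear speed of lens_cell below 0.01 m/s and distance of filter_cell from where it was at the start of the episode below 0.02 m and distance of each of mirror_post, iris_post, cleaner_bottle, driver, micrometer from where it was at the start of the episode below 0.03 m); the robot touches nothing.
It fails at once if the knob is turned on to a second click (slip over 1.2 rad) (value of joint clutch above 1.2 rad).
It fails at once if the lens cell is dropped: it moves faster than 0.4 m/s (a fall of over 8 mm) with no finger on it (linear speed of lens_cell above 0.4 m/s and contact force between the fingers and lens_cell below 0.01 N).
It fails at once if the filter cell is moved by more than 20 mm, or another bystander by more than 30 mm (distance of filter_cell from where it was at the start of the episode above 0.02 m or distance of any of mirror_post, iris_post, cleaner_bottle, driver, micrometer from where it was at the start of the episode above 0.03 m).
It also fails if it takes over 72 s, if anything falls off the work surface, if the arm or the gripper's body presses on something with over 40 N, if the wrist force passes 120 N, or if a joint passes its speed limit or range.

### The arm

A 6-joint arm with a two-finger parallel gripper is mounted at the origin on the work surface. World frame = base frame: x ahead of the robot, y to its left, z up, the work surface at z = 0. Lengths are in m, angles in degrees, forces in N, time in s.
With the tool pointing down it reaches from about 0.225 to 0.725 m from the base axis. Payload 3.1 kg.
Tool frame: the origin (TCP) lies at the very end of the fingers, on their centre line; the grasp point (between the pads) lies 19 mm behind it; z points along the fingers, y is the direction in which the jaws open and shut (so a half turn about z gives the same grasp; the last joint's range is limited). The gripper opens to 85 mm and grips with 20 to 120 N. Pads are 22 mm wide; open, the fingers measure 114 mm over their backs; the gripper's body (76 mm by 85 mm) begins 54 mm behind the grasp point. The pads swing forward as they close: fully open they stand 13 mm farther back than shut.
Start: joints at [-74.473, 2.75, 5.684, 92.934, 0, 82.678], TCP at [0.204, -0.484, 0.2] pointing down, gripper open.
Joint ranges: [-166.93, 166.93], [-56.73, 111.36], [-69.38, 81.34], [-121.58, 131.49], [-85.45, 84.26], [-180, 180]. Speed limits (degrees/s): [159.86, 159.86, 180, 180, 180, 180].

### API

Orientations are given as a 3x3 rotation matrix whose columns are the frame's x, y, z axes.
In Python, from cell import bot gives the robot as it stands. The module is installed in compiled form; this text tells all that it offers.
- The arm moves only by the tool apply_moves, never from a script. Its argument "increments" is one flat list of numbers, 5 for each row, row after row: the finger opening in mm, from 0 to 85.4, then the shift along the tool's x, y, z in mm, then the turn about the tool's z in rad. In form: [fingers, dx, dy, dz, turn, fingers, dx, dy, dz, turn, ...]. A call has 1 to 10 rows; each row shifts and turns the commanded pose from where the row before left it, along the tool's axes as they then stand; what a row does not reach is not made up. A row lasts 1/10 s, in which the tool goes at most 50 mm and 8.59 degrees, less where a joint would pass 70% of its speed; a pose out of reach is approached as far as the arm can. A call with a gripper value outside its range is refused whole. The fingers move at their own pace and stop on an object; the grip force is fixed at half the most. Time passes only in rows, so rows that do not move let the fingers close. It gives the time, the measured TCP pose, the force and the opening at its end, in the units of the state.
- bot.state(): the state, without advancing time (a new reading comes with each control period).
- bot.snapshot(name): name is "scene" or "top" or "wrist"; returns a dict with "color" (400x640x3 uint8, red, green, blue), "K" (3x3 intrinsics, pixels), "position" and "orientation" of the camera in the world. Camera axes: x right, y down, z forward; pixel columns grow to the right and rows downward; lengths in m; the calibration is good to about 2 mm. A picture is of the moment at which its call begins. There is no depth.
- bot.sign_off(): hands the job in, once; it reports no verdict.
Trained networks look in a picture, given as the dict that the camera call returned (one of the last four; its "shot" number tells which), for a name from the list of things; names that differ only in an ending like _2 or _b are one class to them, and where a whole thing is asked for, a point or a joint stands for the part that bears it (a point fixed in the world has none). Each returns a list of dicts, best first, with "conf" (0 to 1); they miss things now and then, are a little off and sometimes report something else, mostly with a low value. They report only what shows in the picture. A call takes as long as a camera call. They do not tell look-alikes from the thing itself.
- bot.silhouettes(query, picture): "region" (400x640 bool, what is visible of it) and "point" ([row, column] in pixels, amid what is visible of it).
The state is a dict: "clock": time; "joint_positions": joint angles; "dq": joint speeds; "joint_torque": joint torques, N m; "eef_pos": TCP position; "ee_rot": TCP orientation; "force": force on the tool from outside, world axes, zero at the start; "moment": the same for the moment, N m; "finger_gap": finger opening in m.
Only numpy, scipy, OpenCV 4.12 (cv2) and the standard library are available. Lean on these libraries where they do the work, as an engineer would, in place of code of your own. Each camera call takes 0.05 s, during which the arm holds its last target.

## Working session

There is one attempt and no reset: what is moved stays moved. The work goes in short steps, Python scripts to look and compute and a tool call to move; the robot and the scene stay as the last step left them, time stands still between calls to the robot, and variables do not carry over. Pictures are saved under pics/ and viewed, and the job is handed in when it is done.

Besides the shell and the picture viewer there is one more tool, called after "Emit:" by a JSON object that holds its "method" and its "body", one argument or row to a line. apply_moves: Moves the arm, as the interface text tells. Its arguments: {"type":"object","properties":{"increments":{"type":"array"}},"required":["increments"]}

```bash
mkdir -p pics
cat > h.py <<'E'
import numpy as np, cv2, pickle
from cell import bot
def snap(name,fn):
    p=bot.snapshot(name); cv2.imwrite(f'pics/{fn}.png',cv2.cvtColor(p['color'],cv2.COLOR_RGB2BGR)); pickle.dump(p,open(f'pics/{fn}.pkl','wb')); return p
def back(p,row,col,z):
    d=np.linalg.inv(p['K'])@[col,row,1]; d=np.array(p['orientation'])@d; o=np.array(p['position'])
    return o+d*(z-o[2])/d[2]
def proj(p,X):
    c=np.array(p['orientation']).T@(np.array(X)-p['position']); u=p['K']@c; return u[:2]/u[2]
E
python3 - <<'E'
from h import *
s=bot.state(); print(s)
for n in ['top','scene','wrist']:
    p=snap(n,n+'0'); print(n,p['K'].tolist() if hasattr(p['K'],'tolist') else p['K'],p['position'],p['orientation'])
    if n!='wrist':
      for q in ['lens_cell','filter_cell','cradle0','mat','vise','jaw','knob_grip','mirror_post','iris_post','cleaner_bottle','driver','micrometer']:
        print(n,q,[(round(r['conf'],2),np.round(r['point']).tolist(),int(r['region'].sum())) for r in bot.silhouettes(q,p)])
E
```

```text
{'clock': 0.0, 'joint_positions': array([-7.44739234e+01,  2.79196595e+00,  5.58896975e+00,  9.29316559e+01,
        1.59103766e-03,  8.26783651e+01]), 'dq': array([-0.03031623, -0.05691911,  0.02500939, -0.10305697,  0.05492375,
       -0.01073328]), 'joint_torque': array([ 1.66593668e-04, -3.38786674e+01,  3.20011783e+01,  2.02283141e-02,
       -7.74211389e-05, -3.91001706e-06]), 'eef_pos': array([ 0.2036676 , -0.48314173,  0.19910251]), 'ee_rot': array([[ 9.21540250e-01,  3.88282377e-01, -6.02317547e-04],
       [ 3.88282706e-01, -9.21537508e-01,  2.27179491e-03],
       [ 3.27039714e-04, -2.32741993e-03, -9.99997238e-01]]), 'force': array([-0.60447948,  0.35746715,  0.02252422]), 'moment': array([-0.03331386, -0.0184904 ,  0.0671987 ]), 'finger_gap': 0.08554682771328781}
top [[416.83457526063734, 0.0, 322.4037847339539], [0.0, 416.83457526063734, 193.84368875114066], [0.0, 0.0, 1.0]] [0.44972979 0.00910577 1.09395285] [[ 0.02122204 -0.99331554  0.11346302]
 [-0.99949028 -0.02378621 -0.02129321]
 [ 0.02384973 -0.1129533  -0.99331402]]
top lens_cell [(0.64, [215.0, 469.0], 473), (
[... 1274 characters left out ...]
0.66, [255.0, 374.0], 135)]
scene knob_grip [(0.66, [238.0, 361.0], 136)]
scene mirror_post [(0.71, [264.0, 282.0], 406), (0.33, [169.0, 330.0], 66)]
scene iris_post [(0.77, [247.0, 462.0], 406), (0.63, [208.0, 321.0], 1163)]
scene cleaner_bottle [(0.74, [238.0, 240.0], 387), (0.64, [264.0, 280.0], 412)]
scene driver [(0.62, [214.0, 383.0], 249)]
scene micrometer [(0.58, [169.0, 331.0], 71)]
wrist [[358.588372447449, 0.0, 325.17830588342423], [0.0, 358.588372447449, 205.49051540652945], [0.0, 0.0, 1.0]] [ 0.27385784 -0.45413461  0.37498475] [[ 3.89402942e-01 -8.79338787e-01 -2.74096051e-01]
 [-9.21067400e-01 -3.71619354e-01 -1.16335292e-01]
 [ 4.38736951e-04  2.97762242e-01 -9.54639961e-01]]
```

Run:
```python
import cv2
a=cv2.imread('pics/top0.png')[90:320,140:520]; cv2.imwrite('pics/t0.png',cv2.resize(a,None,fx=2.1,fy=2.1,interpolation=cv2.INTER_CUBIC))
a=cv2.imread('pics/scene0.png')[110:310,200:500]; cv2.imwrite('pics/s0.png',cv2.resize(a,None,fx=2.6,fy=2.6,interpolation=cv2.INTER_CUBIC))
```

```text
(no output)
```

View pics/t0.png

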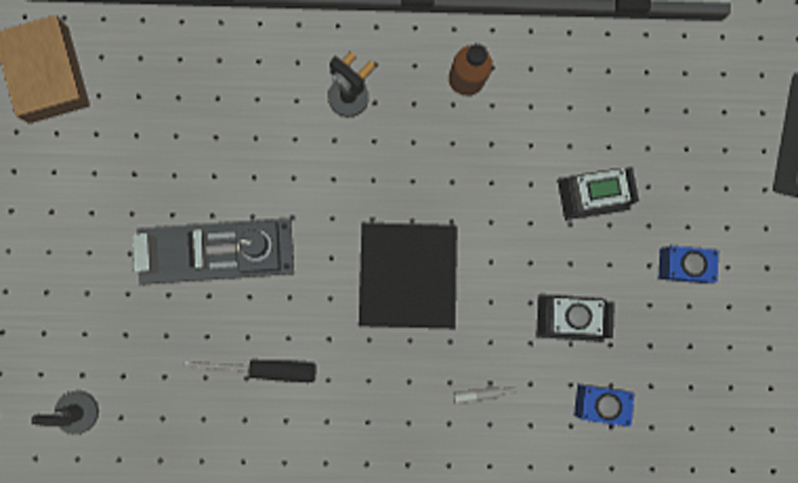

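View pics/s0.png

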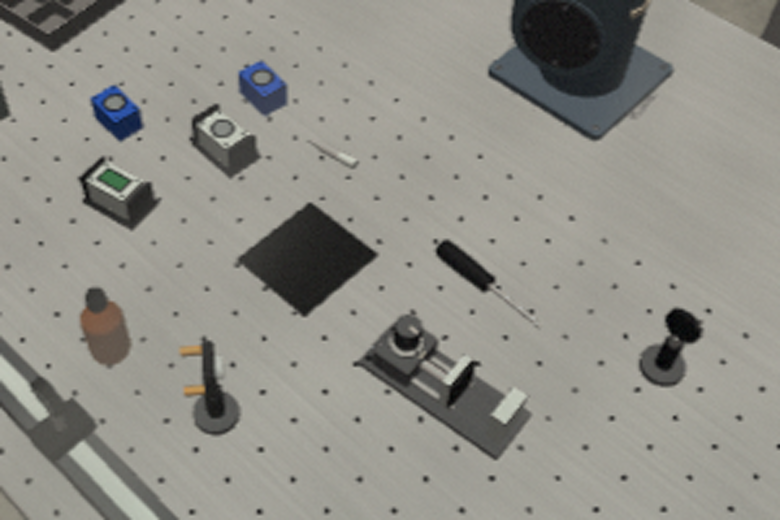

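View pics/wrist0.png

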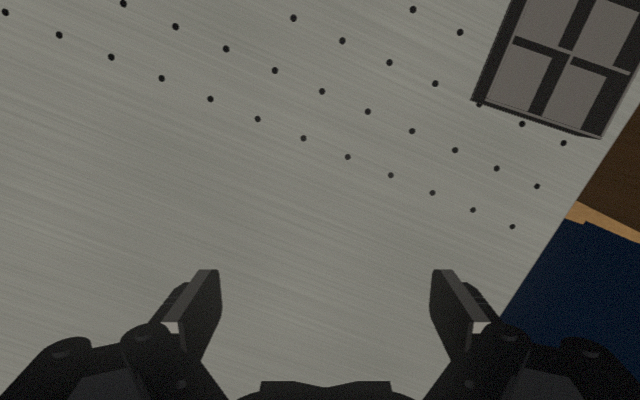

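The top view shows the lens cell at about px (415,240) in its cradle, the filter cell at (427,179), the mat at (334,221) and the vise at about (240,210), with its fixed jaw at the left. The blue cells are decoys.

Run:
```python
import cv2
a=cv2.imread('pics/top0.png')
cv2.imwrite('pics/t1.png',cv2.resize(a[222:262,380:450],None,fx=11,fy=11,interpolation=cv2.INTER_CUBIC))
cv2.imwrite('pics/t2.png',cv2.resize(a[185:235,195:290],None,fx=8,fy=8,interpolation=cv2.INTER_CUBIC))
```

```text
(no output)
```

View pics/t1.png

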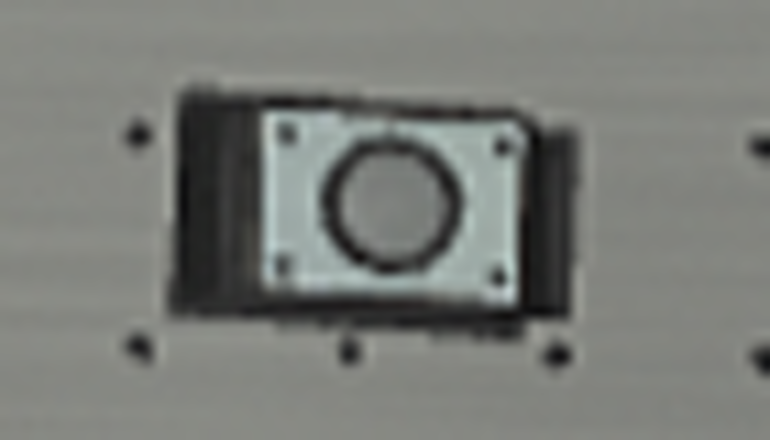

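View pics/t2.png

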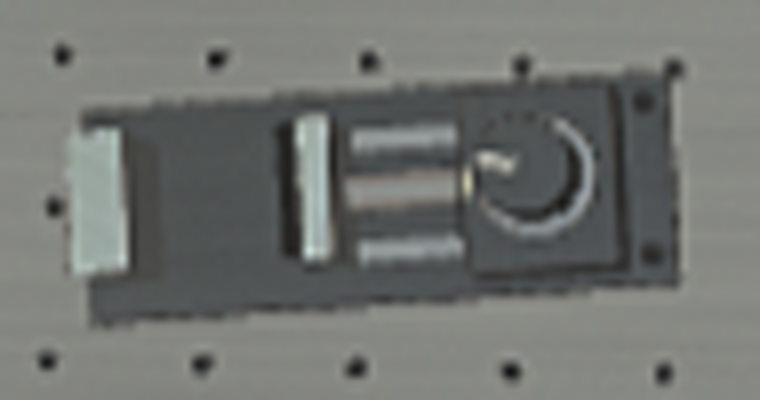

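```bash
cat >> h.py <<'E'
def q(p,pts,z,f,x0,y0):
    return np.array([back(p,(v+.5)/f-.5+y0,(u+.5)/f-.5+x0,z)[:2] for u,v in pts])
E
python3 - <<'E'
from h import *
p=pickle.load(open('pics/top0.pkl','rb'))
c=q(p,[(264,108),(528,118),(518,306),(264,290)],.046,11,380,222); print(c.round(4),c.mean(0))
print('lens',q(p,[(391,204)],.048,11,380,222))
d=c[0]-c[1]+c[3]-c[2]; print('cell y-axis angle',np.degrees(np.arctan2(d[1],d[0])), np.linalg.norm(d)/2)
v=q(p,[(82,110),(672,72),(680,283),(92,325)],.010,8,195,185); print(v.round(4))
d=v[0]-v[1]+v[3]-v[2]; print('vise x angle',np.degrees(np.arctan2(d[1],d[0])),np.linalg.norm(d)/2, 'plate centre',v.mean(0))
x=d/np.linalg.norm(d); print('origin est',v.mean(0)+.05*x,'knob', v.mean(0)-.055*x)
f=q(p,[(66,130),(124,128),(128,270),(72,275)],.060,8,195,185); print('fixed jaw',f.round(4),f.mean(0))
f=q(p,[(297,115),(328,112),(332,258),(302,260)],.060,8,195,185); print('mov jaw',f.round(4),f.mean(0))
m=q(p,[((360+.5),224),(456,224),(455,327),(360,326)],.003,2.1,140,90); print('mat',m.round(4),m.mean(0))
E
```

```text
[[ 0.4793 -0.2196]
 [ 0.4783 -0.2804]
 [ 0.4356 -0.2778]
 [ 0.438  -0.2196]] [ 0.45780193 -0.24932718]
lens [[ 0.45806668 -0.24824553]]
cell y-axis angle 88.37985670526925 0.059493997927519804
[[0.5546 0.291 ]
 [0.5715 0.1004]
 [0.5028 0.0955]
 [0.485  0.2841]]
vise x angle 95.23562175370604 0.1904327564087478 plate centre [0.52848392 0.19276626]
origin est [0.52392134 0.24255765] knob [0.53350277 0.13799573]
fixed jaw [[0.5434 0.2826]
 [0.5444 0.2648]
 [0.5005 0.2613]
 [0.4986 0.2784]] [0.52174642 0.27178302]
mov jaw [[0.5497 0.2117]
 [0.5509 0.2022]
 [0.5057 0.1989]
 [0.5048 0.2081]] [0.52777754 0.2052463 ]
mat [[ 0.5669  0.0145]
 [ 0.5697 -0.1054]
 [ 0.4413 -0.1057]
 [ 0.44    0.0121]] [ 0.50447683 -0.04611682]
```

```bash
cat >> h.py <<'E'
def plan(target,yaw=None,grip=85,step=35,tstep=.14,dec=0,src=None):
    """target world xyz of TCP (m), yaw = world angle (deg) of tool x; prints rows"""
    s=bot.state(); P=np.array(s['eef_pos'])*1e3; R=s['ee_rot']; a=np.arctan2(R[1,0],R[0,0])
    T=np.array(target)*1e3; dy=0 if yaw is None else -((np.radians(yaw)-a+np.pi)%(2*np.pi)-np.pi)
    n=int(max(1,np.ceil(np.linalg.norm(T-P)/step),np.ceil(abs(dy)/tstep)))
    rows=[];cp=P.copy();ca=a
    for i in range(n):
        w=(P+(T-P)*(i+1)/n)-cp
        Rr=np.array([[np.cos(ca),np.sin(ca),0],[np.sin(ca),-np.cos(ca),0],[0,0,-1]])
        t=np.round(Rr.T@w,dec); tr=round(dy*(i+1)/n-(a-ca),2) if False else round((a-dy*(i+1)/n-ca)*-1,2)
        cp=cp+Rr@t; ca=ca-tr
        rows+=[grip]+[float(x) if dec else int(x) for x in t]+[float(tr)]
    print(n,'pos',P.round(1),'yaw',np.degrees(a).round(2),'clock',s['clock'],'F',np.round(s['force'],1))
    for k in range(0,len(rows),50): print(rows[k:k+50])
E
python3 -c "
from h import *
plan([.458,-.249,.18],88.4)"
```

```text
10 pos [ 203.9 -483.8  200.3] yaw 22.85 clock 1.35 F [-0.2 -0.4  0.3]
[85, 33, -12, 2, -0.11, 85, 33, -8, 2, -0.12, 85, 35, -4, 2, -0.11, 85, 34, 0, 2, -0.12, 85, 35, 4, 2, -0.11, 85, 33, 7, 2, -0.12, 85, 33, 12, 2, -0.11, 85, 31, 15, 2, -0.12, 85, 29, 19, 2, -0.11, 85, 27, 22, 2, -0.11]
```

Emit:
{"method": "apply_moves", "body": {
  "increments": [85,33,-12,2,-0.11,85,33,-8,2,-0.12,85,35,-4,2,-0.11,85,34,0,2,-0.12,85,35,4,2,-0.11,85,33,7,2,-0.12,85,33,12,2,-0.11,85,31,15,2,-0.12,85,29,19,2,-0.11,85,27,22,2,-0.11]
}}

```text
clock: 2.35
eef_pos: [0.4593, -0.2479, 0.1803]
ee_rot: [[0.027, 1.0, 0.0], [1.0, -0.027, -0.0], [-0.0, 0.0, -1.0]]
force: [-0.2, 0.0, 0.5]
finger_gap: 0.0848
```

```bash
python3 -c "
from h import *
p=snap('wrist','w1'); print(bot.state()['eef_pos'],bot.state()['ee_rot'],p['position'])"
```

```text
[ 0.46266077 -0.24401531  0.17971422] [[ 0.01983274  0.99979744  0.00342588]
 [ 0.99979526 -0.01984622  0.0039457 ]
 [ 0.00401289  0.00334692 -0.99998635]] [ 0.46137968 -0.17175556  0.35499436]
```

View pics/w1.png

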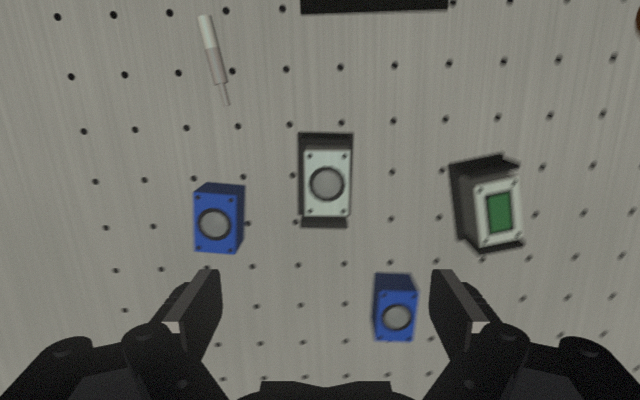

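The wrist view shows the lens cell at px (327,183) with a blue decoy on either side. I'll check how that projects.

```bash
python3 -c "
from h import *
s=bot.state();print(s['eef_pos'],s['clock'])
p=pickle.load(open('pics/w1.pkl','rb'))
print(back(p,183,327,.048), proj(p,[.458,-.249,.048]),proj(p,[.461,-.246,.18]))
c=np.array([back(p,v,u,.046)[:2] for u,v in [(304,150),(350,150),(350,215),(305,216)]]);print(c,c.mean(0))
p=snap('wrist','w2');print(p['position']);print(bot.state()['eef_pos'])
import cv2
cv2.imwrite('pics/w2z.png',cv2.resize(cv2.imread('pics/w2.png')[110:240,270:390],None,fx=4.5,fy=4.5,interpolation=cv2.INTER_CUBIC))
"
```

```text
[ 0.46266077 -0.24401531  0.17971422] 2.4
[ 0.46105121 -0.24696467  0.048     ] [323.59662461 185.3349614 ] [328.10674613 240.86690749]
[[ 0.44197227 -0.21774279]
 [ 0.48157117 -0.21878372]
 [ 0.48123886 -0.27792881]
 [ 0.44024709 -0.277813  ]] [ 0.46125735 -0.24806708]
[ 0.46357049 -0.16855159  0.35469461]
[ 0.46059711 -0.2460093   0.17981419]
```

View pics/w2z.png

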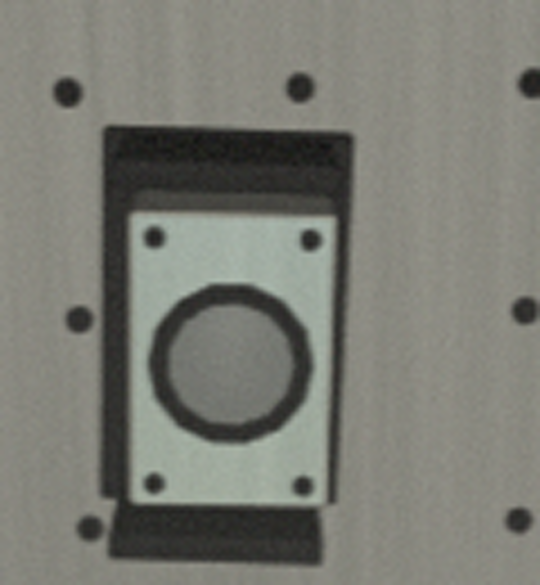

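The zoom shows the lens cell seen face-on in its cradle, with its corners at (128,212), (336,214), (327,505) and (129,503).

```bash
python3 -c "
from h import *
p=pickle.load(open('pics/w2.pkl','rb'))
c=q(p,[(128,212),(336,214),(327,505),(129,503)],.046,4.5,270,110);print(c,c.mean(0))
d=c[0]-c[3]+c[1]-c[2];print(np.degrees(np.arctan2(d[1],d[0])));print(q(p,[(231,363)],.048,4.5,270,110))
plan([c.mean(0)[0],c.mean(0)[1],.06],np.degrees(np.arctan2(d[1],d[0])),dec=1,step=25)
"
```

```text
[[ 0.4401561  -0.21898398]
 [ 0.48010495 -0.22013473]
 [ 0.47810232 -0.27946239]
 [ 0.43793689 -0.27823853]] [ 0.45907507 -0.24920491]
87.96098018693975
[[ 0.45930102 -0.24879141]]
5 pos [ 460.6 -246.   179.8] yaw 88.54 clock 2.45 F [0.3 0.3 0.8]
[85, -0.6, -0.3, 24.0, 0.0, 85, -0.7, -0.3, 23.9, 0.0, 85, -0.6, -0.3, 24.0, 0.01, 85, -0.7, -0.2, 24.0, -0.0, 85, -0.6, -0.3, 23.9, 0.0]
```

Emit:
{"method": "apply_moves", "body": {
  "increments": [85,-0.6,-0.3,24,0,85,-0.7,-0.3,24,0,85,-0.6,-0.3,24,0.01,85,-0.6,-0.3,24,0,85,-0.6,-0.3,24,0,85,0,0,0,0]
}}

```text
clock: 3.05
eef_pos: [0.4534, -0.2505, 0.0562]
ee_rot: [[0.044, 0.999, -0.007], [0.999, -0.044, 0.005], [0.004, -0.007, -1.0]]
force: [-0.5, -0.2, -1.5]
finger_gap: 0.0852
```

```bash
python3 -c "
from h import *
plan([.4591,-.2490,.013],88,dec=1,step=16)"
```

```text
3 pos [ 453.4 -250.5   56.2] yaw 87.5 clock 3.05 F [-0.5 -0.2 -1.5]
[85, 0.6, 1.9, 14.4, -0.0, 85, 0.6, 1.9, 14.4, -0.01, 85, 0.6, 1.9, 14.4, 0.0]
```

Emit:
{"method": "apply_moves", "body": {
  "increments": [85,0,0,0,0,85,0,0,0,0,85,0,0,0,0,85,0,0,0,0]
}}

```text
clock: 3.45
eef_pos: [0.4577, -0.2527, 0.0618]
ee_rot: [[0.042, 0.999, 0.002], [0.999, -0.042, -0.002], [-0.002, 0.002, -1.0]]
force: [-0.1, -0.9, -0.3]
finger_gap: 0.0851
```

```bash
python3 -c "
from h import *
plan([.4591,-.2490,.013],88,dec=1,step=10)"
```

```text
5 pos [ 457.7 -252.7   61.8] yaw 87.59 clock 3.45 F [-0.1 -0.9 -0.3]
[85, 0.8, 0.3, 9.8, -0.0, 85, 0.7, 0.2, 9.7, -0.0, 85, 0.8, 0.3, 9.8, -0.0, 85, 0.7, 0.2, 9.8, -0.01, 85, 0.8, 0.3, 9.7, 0.0]
```

Emit:
{"method": "apply_moves", "body": {
  "increments": [85,0.7,0.3,8,0,85,0.7,0.2,8,0,85,0.7,0.3,8,0,85,0.7,0.2,8,0,85,0,0,4,0,85,0,0,0,0,85,0,0,0,0,85,0,0,0,0]
}}

```text
clock: 4.25
eef_pos: [0.4582, -0.2495, 0.0248]
ee_rot: [[0.042, 0.999, 0.001], [0.999, -0.042, -0.001], [-0.001, 0.001, -1.0]]
force: [-0.3, 0.1, 0.3]
finger_gap: 0.0851
```

```bash
python3 -c "
from h import *
plan([.4591,-.2490,.013],88,dec=1,step=10)"
```

```text
2 pos [ 458.2 -249.5   24.8] yaw 87.59 clock 4.25 F [-0.3  0.1  0.3]
[85, 0.3, 0.4, 5.9, -0.0, 85, 0.3, 0.5, 5.9, -0.01]
```

Good. Descend, close on the cell, then lift.

Emit:
{"method": "apply_moves", "body": {
  "increments": [85,0.3,0.5,6,-0.01,85,0.2,0.4,5.5,0,85,0,0,0,0,30,0,0,0,0,30,0,0,0,0,30,0,0,0,0,30,0,0,0,0,30,0,0,0,0,30,0,0,0,0,30,0,0,0,0]
}}

```text
clock: 5.25
eef_pos: [0.459, -0.2494, 0.0151]
ee_rot: [[0.032, 0.999, 0.001], [0.999, -0.032, -0.002], [-0.002, 0.001, -1.0]]
force: [-3.7, 0.7, 7.9]
finger_gap: 0.0302
```

Emit:
{"method": "apply_moves", "body": {
  "increments": [30,0,0,0,0,30,0,0,-3,0,30,0,0,-5,0,30,0,0,-5,0,30,0,0,-10,0,30,0,0,-15,0,30,0,0,-15,0,30,0,0,-15,0,30,0,0,-10,0,30,0,0,-5,0]
}}

```text
clock: 6.25
eef_pos: [0.4597, -0.2494, 0.0978]
ee_rot: [[0.032, 0.999, 0.002], [0.999, -0.032, -0.002], [-0.002, 0.002, -1.0]]
force: [1.0, 0.2, -0.5]
finger_gap: 0.0295
```

```bash
python3 -c "
from h import *
plan([.504,-.046,.1],185.2,grip=30,step=20,tstep=.13)"
```

```text
14 pos [ 459.7 -249.4   97.8] yaw 88.17 clock 6.25 F [ 1.   0.2 -0.5]
[30, 15, 3, 0, -0.12, 30, 14, 4, 0, -0.12, 30, 13, 6, 0, -0.12, 30, 13, 8, -1, -0.12, 30, 12, 9, 0, -0.12, 30, 10, 11, 0, -0.13, 30, 10, 11, 0, -0.12, 30, 7, 13, 0, -0.12, 30, 6, 14, 0, -0.12, 30, 5, 14, -1, -0.12]
[30, 2, 14, 0, -0.12, 30, 1, 15, 0, -0.12, 30, -1, 15, 0, -0.12, 30, -3, 15, 0, -0.12]
```

The gap read 30 mm, not 40 mm, so I'll look before going on.

```bash
python3 -c "
from h import *
snap('wrist','w3');snap('scene','s3')
a=cv2.imread('pics/s3.png')[60:260,180:400];cv2.imwrite('pics/s3z.png',cv2.resize(a,None,fx=2.8,fy=2.8,interpolation=cv2.INTER_CUBIC))
"
```

```text
(no output)
```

View pics/w3.png

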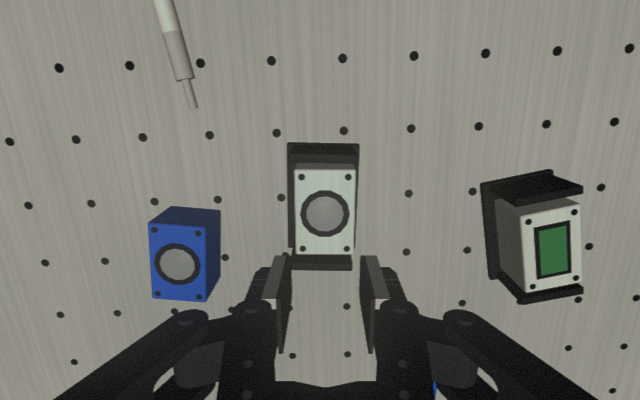

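View pics/s3z.png

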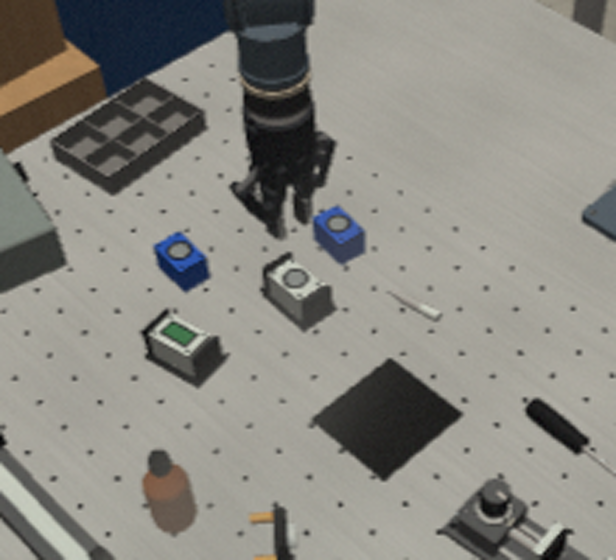

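```bash
python3 -c "
from h import *
s=bot.state();print(s['eef_pos'],s['joint_positions'],s['finger_gap'])
w=pickle.load(open('pics/w3.pkl','rb'));t=pickle.load(open('pics/s3.pkl','rb'))
T=s['eef_pos'];R=s['ee_rot']
for k in [0,-19]:
  X=T+R[:,2]*k/1e3; print(k,proj(w,X),proj(t,X), (proj(t,X)-[180,60])*2.8)
print(w['position'],w['orientation'],(proj(t,[.459,-.249,.048])-[180,60])*2.8, proj(w,[.459,-.249,.048]))
p=snap('top','t3');print(proj(p,T),proj(p,[.459,-.249,.046]))
cv2.imwrite('pics/t3z.png',cv2.resize(cv2.imread('pics/t3.png')[150:350,330:530],None,fx=2.9,fy=2.9))
"
```

```text
[ 0.45937653 -0.24922902  0.0969096 ] [-3.58356321e+01  2.37655656e+00 -6.46933331e+00  8.10487127e+01
 -4.06515272e-04  5.59999237e+01] 0.029803791730181932
0 [324.53979214 243.64995738] [284.5076318  148.96540102] [292.62136904 249.10312287]
-19 [324.49411113 259.48745323] [284.09630749 144.82001298] [291.46966098 237.49603635]
[ 0.4617002  -0.17302264  0.27231266] [[ 0.99952379 -0.02999461 -0.00724646]
 [-0.03078831 -0.95367136 -0.29927081]
 [ 0.00206577  0.2993514  -0.9541407 ]] [295.89751267 277.70592631] [323.93181944 213.65339792]
[420.5021176 239.4926756] [415.1933074  239.72593491]
```

View pics/t3z.png

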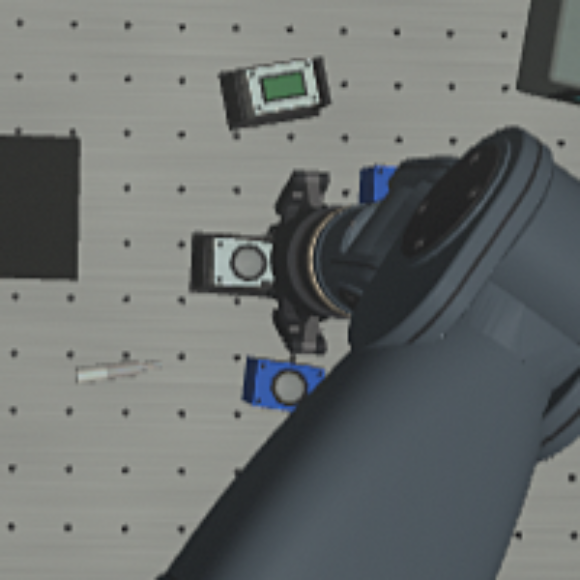

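```bash
python3 -c "
from h import *
a=cv2.imread('pics/s3.png')[60:190,240:340];cv2.imwrite('pics/s3y.png',cv2.resize(a,None,fx=4.6,fy=4.6,interpolation=cv2.INTER_CUBIC))
a=cv2.imread('pics/w3.png')[200:400,180:480];cv2.imwrite('pics/w3y.png',cv2.resize(a,None,fx=2.6,fy=2.6,interpolation=cv2.INTER_CUBIC))
s=bot.state();t=pickle.load(open('pics/s3.pkl','rb'))
for k in [0,-19,-47]:
 for g in [-15,15]:
  X=s['eef_pos']+s['ee_rot']@[0,g/1e3,k/1e3];print(k,g,(proj(t,X)-[240,60])*4.6)
"
```

```text
0 -15 [221.48335952 399.8320571 ]
0 15 [189.60965217 420.44892664]
-19 -15 [219.75737648 380.76026187]
-19 15 [187.49125513 401.43518032]
-47 -15 [217.13908978 351.82867513]
-47 15 [184.27677787 372.58352795]
```

View pics/s3y.png

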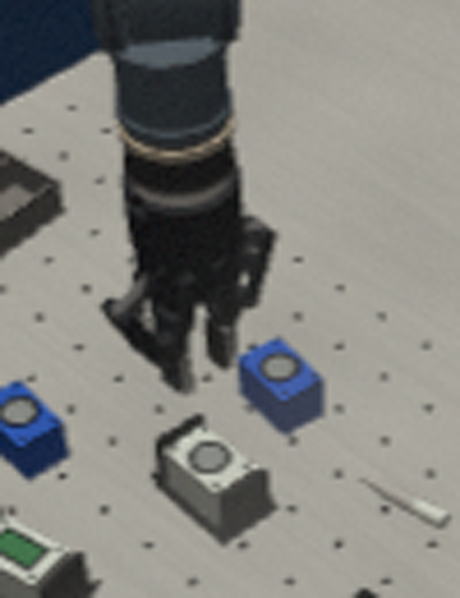

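View pics/w3y.png

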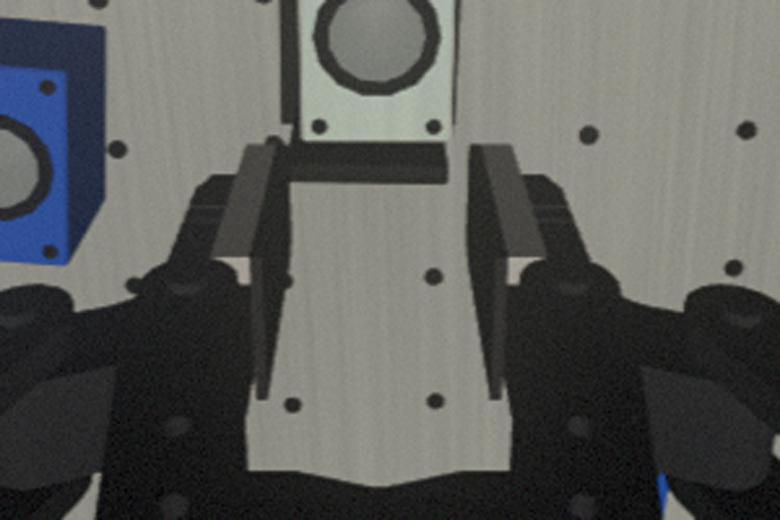

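The cell is still in the cradle. From the pictures, the real fingertips seem to sit well short of the reported TCP. I'll reopen, go back down to where I was and check with images.

Emit:
{"method": "apply_moves", "body": {
  "increments": [85,0,0,0,0,85,0,0,20,0,85,0,0,20,0,85,0,0,20,0,85,0,0,15,0,85,0,0,7,0,85,0,0,0,0,85,0,0,0,0,85,0,0,0,0]
}}

```text
clock: 7.3
eef_pos: [0.4596, -0.2493, 0.0149]
ee_rot: [[0.032, 0.999, 0.002], [0.999, -0.032, -0.001], [-0.001, 0.002, -1.0]]
force: [0.2, 1.0, -0.7]
finger_gap: 0.085
```

```bash
python3 -c "
from h import *
s=bot.state();print(s['eef_pos'],s['force'],s['clock'])
snap('wrist','w4');t=snap('scene','s4')
a=cv2.imread('pics/s4.png')[60:190,230:350];cv2.imwrite('pics/s4z.png',cv2.resize(a,None,fx=4.6,fy=4.6,interpolation=cv2.INTER_CUBIC))
for k in [0,-13,-38,-51]:
 for g in [-43,43]:
  X=s['eef_pos']+s['ee_rot']@[0,g/1e3,k/1e3];print(k,g,(proj(t,X)-[230,60])*4.6)
"
```

```text
[ 0.45957317 -0.24934668  0.01491887] [ 0.15339888  1.02490328 -0.70055184] 7.3
0 -43 [301.21049923 457.99796382]
0 43 [214.29707507 516.2220717 ]
-13 -43 [300.3803697  446.15023184]
-13 43 [212.77412144 504.50760033]
-38 -43 [298.74837889 422.85821651]
-38 43 [209.77830723 481.46397044]
-51 -43 [297.88068005 410.47428976]
-51 43 [208.18453411 469.20475964]
```

View pics/w4.png

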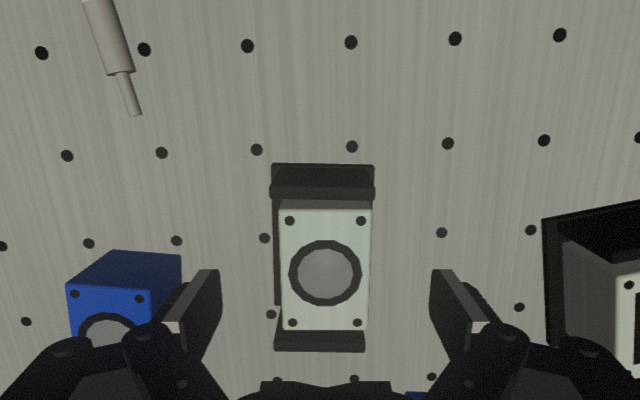

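View pics/s4z.png

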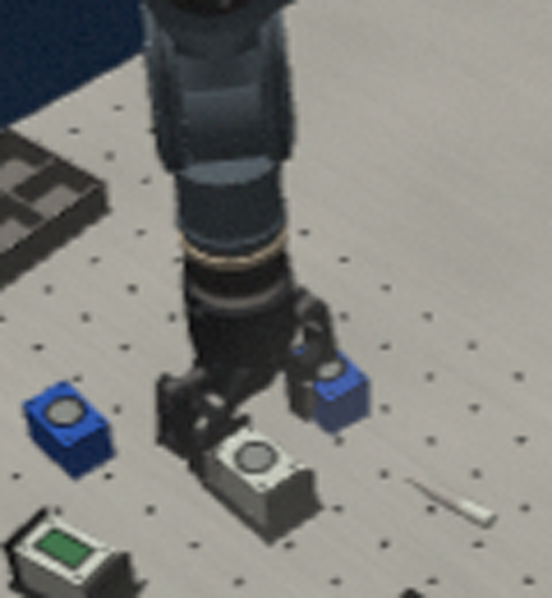

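```bash
python3 -c "
from h import *
p=pickle.load(open('pics/top0.pkl','rb'))
print(q(p,[(583,384),(634,390),(631,426),(577,418)],.04,2.1,140,90))"
```

```text
[[ 0.37728783 -0.25559588]
 [ 0.37142099 -0.31677842]
 [ 0.32922172 -0.3127129 ]
 [ 0.33735073 -0.24824574]]
```

Emit:
{"method": "apply_moves", "body": {
  "increments": [70,0,0,5,0,70,0,0,5,0,70,0,0,5,0,70,0,0,5,0,70,0,0,0,0,70,0,0,0,0]
}}

```text
clock: 8.0
eef_pos: [0.4585, -0.2486, -0.0066]
ee_rot: [[0.032, 0.999, -0.001], [0.999, -0.032, 0.0], [0.0, -0.001, -1.0]]
force: [-0.7, 0.4, 0.7]
finger_gap: 0.07
```

```bash
python3 -c "
from h import *
s=bot.state();print(s['eef_pos'],s['force'],s['clock'])
snap('wrist','w5');t=snap('scene','s5')
a=cv2.imread('pics/s5.png')[60:190,230:350];cv2.imwrite('pics/s5z.png',cv2.resize(a,None,fx=4.6,fy=4.6,interpolation=cv2.INTER_CUBIC))
"
```

```text
[ 0.45848944 -0.24857445 -0.00659042] [-0.68244419  0.40870292  0.71131762] 8.0
```

View pics/w5.png

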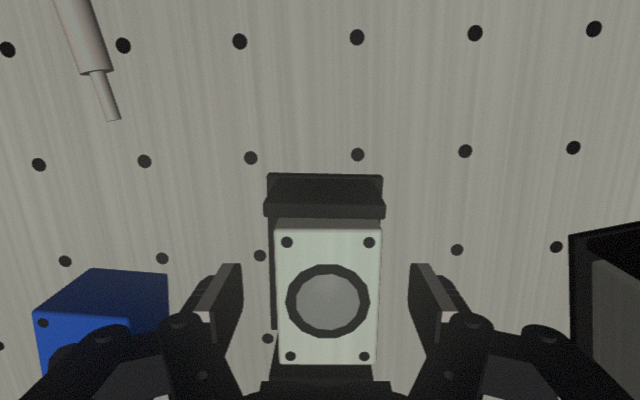

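View pics/s5z.png

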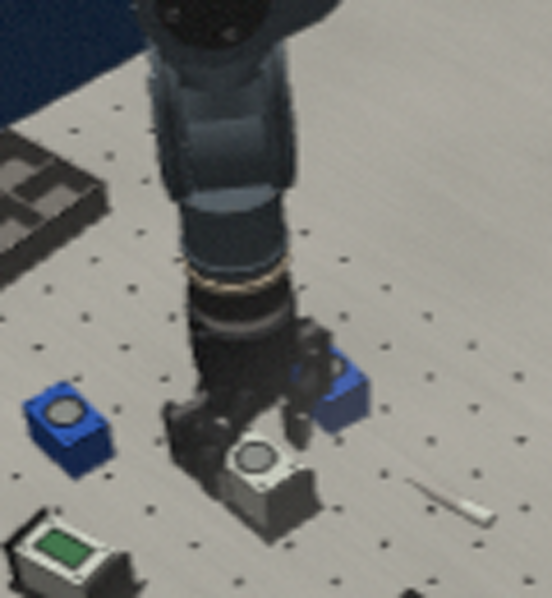

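The pads now flank the cell, with the tips at about z = 40 mm even though the TCP reads -7 mm. So the reported TCP runs about 40–50 mm past the real tips. I'll go down 18 mm more and close.

Emit:
{"method": "apply_moves", "body": {
  "increments": [70,0,0.5,5,0,70,0,0.3,5,0,70,0,0,5,0,70,0,0,3,0,70,0,0,0,0]
}}

```text
clock: 8.6
eef_pos: [0.4589, -0.2483, -0.0251]
ee_rot: [[0.032, 0.999, -0.001], [0.999, -0.032, 0.001], [0.001, -0.001, -1.0]]
force: [-0.4, 0.5, 0.1]
finger_gap: 0.0701
```

Emit:
{"method": "apply_moves", "body": {
  "increments": [30,0,0,0,0,30,0,0,0,0,30,0,0,0,0,30,0,0,0,0,30,0,0,0,0,30,0,0,0,0]
}}

```text
clock: 9.2
eef_pos: [0.46, -0.2491, -0.0238]
ee_rot: [[0.032, 0.999, 0.001], [0.999, -0.032, -0.001], [-0.001, 0.001, -1.0]]
force: [-0.2, 0.2, 0.5]
finger_gap: 0.0394
```

Gripped at 39.4 mm. Lift.

Emit:
{"method": "apply_moves", "body": {
  "increments": [30,0,0,0,0,30,0,0,-3,0,30,0,0,-7,0,30,0,0,-12,0,30,0,0,-15,0,30,0,0,-15,0,30,0,0,-15,0,30,0,0,-12,0,30,0,0,-6,0,30,0,0,0,0]
}}

```text
clock: 10.2
eef_pos: [0.4604, -0.2494, 0.0623]
ee_rot: [[0.032, 0.999, 0.002], [0.999, -0.032, -0.001], [-0.001, 0.002, -1.0]]
force: [0.6, 0.2, -1.6]
finger_gap: 0.0396
```

```bash
python3 -c "
from h import *
w=snap('wrist','w6');snap('scene','s6')
a=cv2.imread('pics/s6.png')[60:190,230:350];cv2.imwrite('pics/s6z.png',cv2.resize(a,None,fx=4.6,fy=4.6,interpolation=cv2.INTER_CUBIC))
plan([.504,-.046,.065],185.2,grip=30,step=20,tstep=.13)
"
```

```text
14 pos [ 459.4 -248.6   60.4] yaw 88.17 clock 10.3 F [-0.6  0.  -1.7]
[30, 15, 3, 0, -0.12, 30, 14, 4, -1, -0.12, 30, 13, 6, 0, -0.12, 30, 13, 8, 0, -0.12, 30, 12, 9, -1, -0.12, 30, 10, 10, 0, -0.13, 30, 9, 12, 0, -0.12, 30, 8, 13, -1, -0.12, 30, 6, 13, 0, -0.12, 30, 4, 15, 0, -0.12]
[30, 2, 14, -1, -0.12, 30, 1, 15, 0, -0.12, 30, -1, 15, 0, -0.12, 30, -2, 14, -1, -0.12]
```

View pics/w6.png

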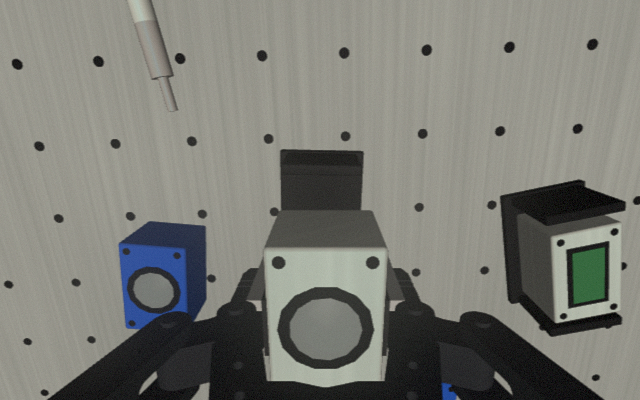

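View pics/s6z.png

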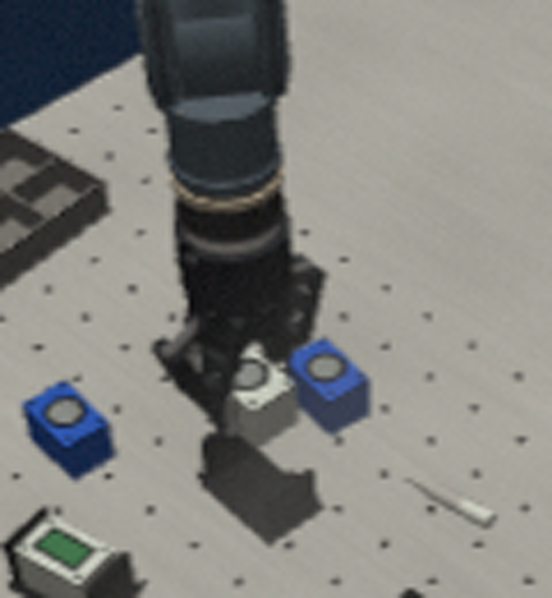

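The cell is held upright and the cradle is empty. Carry it to the mat while turning it.

Emit:
{"method": "apply_moves", "body": {
  "increments": [30,15,3,0,-0.12,30,14,4,-1,-0.12,30,13,6,0,-0.12,30,13,8,0,-0.12,30,12,9,-1,-0.12,30,10,10,0,-0.13,30,9,12,0,-0.12,30,8,13,-1,-0.12,30,6,13,0,-0.12,30,4,15,0,-0.12]
}}

```text
clock: 11.3
eef_pos: [0.4906, -0.1028, 0.0625]
ee_rot: [[-0.926, 0.378, -0.002], [0.378, 0.926, 0.001], [0.002, -0.0, -1.0]]
force: [1.1, -0.3, -1.0]
finger_gap: 0.0391
```

Emit:
{"method": "apply_moves", "body": {
  "increments": [30,2,14,-1,-0.12,30,1,15,0,-0.12,30,-1,15,0,-0.12,30,-2,14,0,-0.12,30,0,0,0,0,30,0,0,0,0,30,0,0,0,0,30,0,0,0,0]
}}

```text
clock: 12.1
eef_pos: [0.5036, -0.0473, 0.0646]
ee_rot: [[-0.996, -0.085, -0.0], [-0.085, 0.996, -0.0], [0.0, -0.0, -1.0]]
force: [-0.1, -0.6, -1.5]
finger_gap: 0.0396
```

```bash
python3 -c "
from h import *
plan([.504,-.046,-.020],185.2,grip=30,step=12,tstep=.13)
"
```

```text
8 pos [503.6 -47.3  64.6] yaw -175.11 clock 12.1 F [-0.1 -0.6 -1.5]
[30, 0, 0, 11, -0.0, 30, 0, 0, 10, -0.0, 30, 0, 0, 11, -0.0, 30, 0, 1, 10, -0.0, 30, 0, 0, 11, -0.0, 30, 0, 0, 10, -0.0, 30, 0, 0, 11, -0.0, 30, 0, 0, 11, -0.01]
```

Emit:
{"method": "apply_moves", "body": {
  "increments": [30,0,0,8,0,30,0,0,15,0,30,0,0,15,0,30,0,0,15,0,30,0,0,12,0,30,0,0,9,0,30,0,0,6,0,30,0,0,0,0,30,0,0,0,0,30,0,0,0,0]
}}

```text
clock: 13.1
eef_pos: [0.5047, -0.0468, -0.0143]
ee_rot: [[-0.996, -0.087, 0.002], [-0.087, 0.996, -0.0], [-0.002, -0.001, -1.0]]
force: [0.5, 0.2, -0.5]
finger_gap: 0.0394
```

Emit:
{"method": "apply_moves", "body": {
  "increments": [30,0,0,2,0,30,0,0,2,0,30,0,0,2,0,30,0,0,1,0,30,0,0,1,0,30,0,0,0,0,30,0,0,0,0,30,0,0,0,0]
}}

```text
clock: 13.9
eef_pos: [0.5039, -0.0466, -0.0231]
ee_rot: [[-0.996, -0.087, 0.0], [-0.087, 0.996, -0.0], [-0.0, -0.0, -1.0]]
force: [-0.0, -0.1, -0.8]
finger_gap: 0.0397
```

Emit:
{"method": "apply_moves", "body": {
  "increments": [30,0,0,1,0,30,0,0,1,0,30,0,0,1,0,30,0,0,0,0,30,0,0,0,0]
}}

```text
clock: 14.4
eef_pos: [0.5038, -0.0466, -0.0263]
ee_rot: [[-0.996, -0.087, -0.0], [-0.087, 0.996, 0.0], [0.0, 0.0, -1.0]]
force: [0.0, -0.9, -1.2]
finger_gap: 0.0396
```

```bash
python3 -c "
from h import *
snap('scene','s7')
a=cv2.imread('pics/s7.png')[140:270,260:380];cv2.imwrite('pics/s7z.png',cv2.resize(a,None,fx=4.6,fy=4.6,interpolation=cv2.INTER_CUBIC))
print(bot.state()['eef_pos'],bot.state()['force'])"
```

```text
[ 0.50382831 -0.04661233 -0.02621424] [-0.52534252 -0.62521944 -1.1064075 ]
```

View pics/s7z.png

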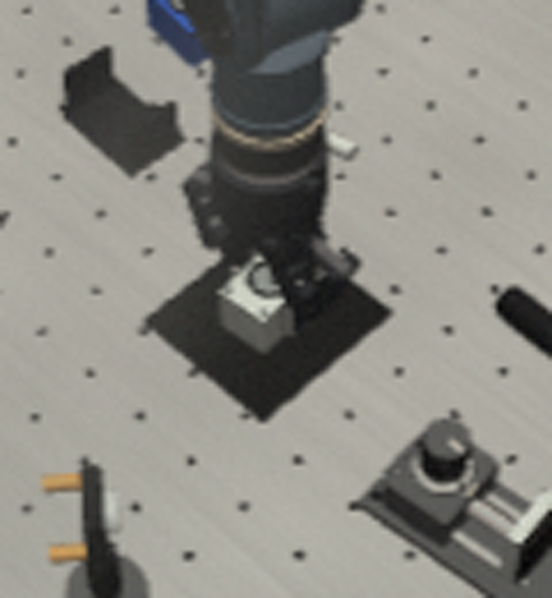

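Emit:
{"method": "apply_moves", "body": {
  "increments": [30,0,0,0.7,0,30,0,0,0.7,0,30,0,0,0,0,30,0,0,0,0]
}}

```text
clock: 14.85
eef_pos: [0.5041, -0.0467, -0.0268]
ee_rot: [[-0.996, -0.087, 0.0], [-0.087, 0.996, -0.0], [-0.0, -0.0, -1.0]]
force: [-2.8, 1.0, 5.5]
finger_gap: 0.0394
```

Emit:
{"method": "apply_moves", "body": {
  "increments": [30,0,0,0.7,0,30,0,0,0.7,0,30,0,0,0,0,30,0,0,0,0]
}}

```text
clock: 15.25
eef_pos: [0.5041, -0.0466, -0.0268]
ee_rot: [[-0.996, -0.087, 0.001], [-0.087, 0.996, -0.0], [-0.001, -0.0, -1.0]]
force: [-6.0, 0.7, 12.6]
finger_gap: 0.0396
```

Contact. Back off the press, release, and rise.

Emit:
{"method": "apply_moves", "body": {
  "increments": [30,0,0,-1,0,50,0,0,0,0,60,0,0,0,0,75,0,0,0,0,75,0,0,-5,0,75,0,0,-15,0,85,0,0,-20,0,85,0,0,-20,0,85,0,0,-10,0,85,0,0,-5,0.0]
}}

```text
clock: 16.25
eef_pos: [0.5049, -0.0468, 0.0484]
ee_rot: [[-0.996, -0.087, 0.002], [-0.087, 0.996, -0.001], [-0.002, -0.001, -1.0]]
force: [-0.3, 0.1, -0.0]
finger_gap: 0.0849
```

Emit:
{"method": "apply_moves", "body": {
  "increments": [85,0,0,0,0.14,85,0,0,0,0.14,85,0,0,0,0.14,85,0,0,0,0.14,85,0,0,0,0.14,85,0,0,0,0.14,85,0,0,0,0.14,85,0,0,0,0.14,85,0,0,0,0.14,85,0,0,0,0.14]
}}

```text
clock: 17.25
eef_pos: [0.5031, -0.0464, 0.0459]
ee_rot: [[-0.25, 0.968, -0.002], [0.968, 0.25, 0.0], [0.001, -0.002, -1.0]]
force: [-0.5, 0.9, -0.1]
finger_gap: 0.085
```

Emit:
{"method": "apply_moves", "body": {
  "increments": [85,0,0,0,0.14,85,0,0,0,0.03,85,0,0,0,0,85,0,0,0,0,85,0,0,0,0]
}}

```text
clock: 17.75
eef_pos: [0.5036, -0.0465, 0.0466]
ee_rot: [[-0.088, 0.996, -0.001], [0.996, 0.088, 0.0], [0.0, -0.001, -1.0]]
force: [0.0, -0.2, -1.0]
finger_gap: 0.0851
```

```bash
python3 -c "
from h import *
p=snap('wrist','w8');s=bot.state();print(s['eef_pos'],p['position'],s['clock']);print(s['ee_rot'])"
```

```text
[ 0.50366381 -0.04655605  0.04673493] [0.49698007 0.02926354 0.22129594] 17.8
[[-8.82575053e-02  9.96097576e-01 -4.82158493e-04]
 [ 9.96097673e-01  8.82575878e-02  1.52399994e-04]
 [ 1.94359411e-04 -4.66826510e-04 -9.99999872e-01]]
```

View pics/w8.png

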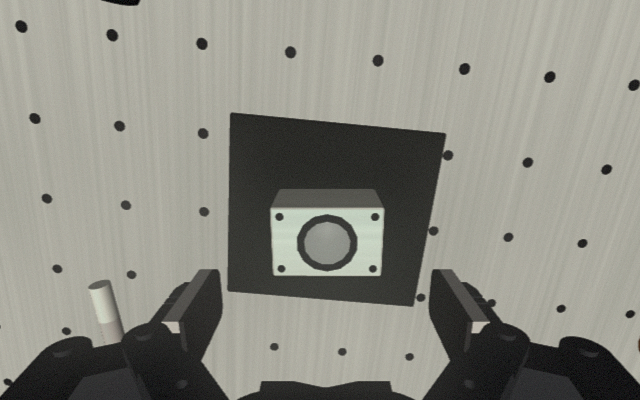

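The cell stands upright on the mat, its corners at about (271,208), (384,209), (381,276) and (274,275), square to the gripper.

```bash
python3 -c "
from h import *
p=pickle.load(open('pics/w8.pkl','rb'))
c=np.array([back(p,v,u,.043)[:2] for u,v in [(271,208),(384,209),(381,276),(274,275)]]);print(c,c.mean(0))
d=c[1]-c[0]+c[2]-c[3];print(np.degrees(np.arctan2(d[1],d[0])))
print('lens',back(p,243,327,.045))
plan([c.mean(0)[0],c.mean(0)[1],-.027],None,dec=1,step=15)
"
```

```text
[[ 0.47374765 -0.03003366]
 [ 0.53256633 -0.02527571]
 [ 0.53630673 -0.06414996]
 [ 0.47715087 -0.06888017]] [ 0.50494289 -0.04708488]
4.598143323015709
lens [ 0.50457951 -0.04624857  0.045     ]
5 pos [503.7 -46.6  46.7] yaw 95.06 clock 17.8 F [-0.   0.3  0. ]
[85, -0.1, 0.2, 14.7, -0.0, 85, -0.2, 0.3, 14.8, -0.0, 85, -0.1, 0.2, 14.7, -0.0, 85, -0.1, 0.3, 14.8, -0.0, 85, -0.1, 0.2, 14.7, -0.0]
```

Emit:
{"method": "apply_moves", "body": {
  "increments": [85,0,0.5,15,0,85,-0.3,0.5,15,0,85,0,0,15,0,85,0,0,15,0,85,0,0,10,0,85,0,0,6,0,85,0,0,0,0,85,0,0,0,0,85,0,0,0,0]
}}

```text
clock: 18.7
eef_pos: [0.5058, -0.047, -0.028]
ee_rot: [[-0.088, 0.996, 0.002], [0.996, 0.088, -0.0], [-0.001, 0.002, -1.0]]
force: [-0.2, 0.2, -0.7]
finger_gap: 0.0849
```

Emit:
{"method": "apply_moves", "body": {
  "increments": [50,0,0,0,0,50,0,0,0,0,50,0,0,0,0,50,0,0,0,0,50,0,0,0,0,50,0,0,0,0]
}}

```text
clock: 19.3
eef_pos: [0.5058, -0.047, -0.0281]
ee_rot: [[-0.088, 0.996, 0.002], [0.996, 0.088, -0.0], [-0.001, 0.002, -1.0]]
force: [-0.3, 0.5, 4.7]
finger_gap: 0.0593
```

Gripped by the ends (59.3 mm). Lift and move toward the vise.

Emit:
{"method": "apply_moves", "body": {
  "increments": [50,0,0,-4,0,50,0,0,-10,0,50,0,0,-20,0,50,0,0,-25,0,50,0,0,-25,0,50,0,0,-25,0,50,0,0,-15,0,50,0,0,-6,0,50,0,0,0,0]
}}

```text
clock: 20.2
eef_pos: [0.5052, -0.0469, 0.1015]
ee_rot: [[-0.088, 0.996, 0.001], [0.996, 0.088, -0.0], [-0.0, 0.001, -1.0]]
force: [0.7, 0.8, -2.7]
finger_gap: 0.0593
```

```bash
python3 -c "
from h import *
plan([.515,.14,.102],95.24,grip=50,step=20)"
```

```text
10 pos [505.2 -46.9 101.5] yaw 95.04 clock 20.2 F [ 0.7  0.8 -2.7]
[50, 19, 3, 0, -0.0, 50, 18, 2, 0, -0.0, 50, 19, 3, 0, -0.0, 50, 18, 2, 0, -0.0, 50, 19, 3, 0, -0.0, 50, 18, 3, 0, -0.0, 50, 19, 2, 0, -0.0, 50, 18, 3, 0, -0.0, 50, 19, 3, 0, -0.0, 50, 18, 2, -1, -0.0]
```

Emit:
{"method": "apply_moves", "body": {
  "increments": [50,19,3,0,0,50,18,2,0,0,50,19,3,0,0,50,18,2,0,0,50,19,3,0,0,50,18,3,0,0,50,19,2,0,0,50,18,3,0,0,50,19,3,0,0,50,18,2,0,0]
}}

```text
clock: 21.2
eef_pos: [0.5131, 0.1404, 0.0986]
ee_rot: [[-0.088, 0.996, -0.004], [0.996, 0.088, -0.0], [-0.0, -0.004, -1.0]]
force: [0.2, 0.5, -1.7]
finger_gap: 0.0593
```

Emit:
{"method": "apply_moves", "body": {
  "increments": [50,0,0,0,0,50,0,0,0,0,50,0,0,0,0,50,0,0,0,0,50,0,0,0,0]
}}

```text
clock: 21.7
eef_pos: [0.5145, 0.1391, 0.1009]
ee_rot: [[-0.087, 0.996, -0.0], [0.996, 0.087, -0.0], [-0.0, -0.0, -1.0]]
force: [-1.1, -0.1, -1.4]
finger_gap: 0.0593
```

```bash
python3 -c "
from h import *
p=snap('wrist','w9');s=bot.state();print(s['eef_pos'],p['position'],s['clock'])"
```

```text
[0.51457749 0.13919388 0.10101616] [0.50794784 0.21495976 0.27556944] 21.75
```

View pics/w9.png

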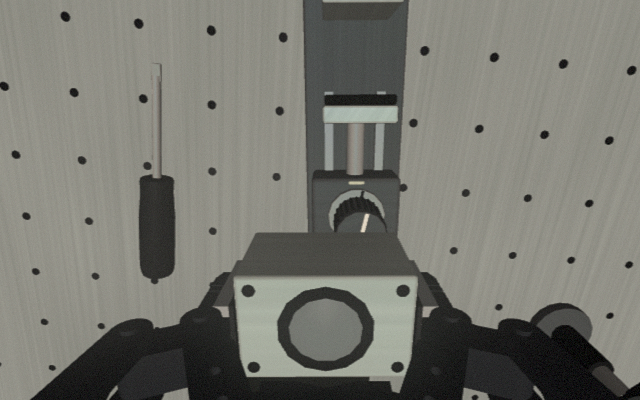

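The view shows the vise. The fixed jaw's top edge is at row 3 (columns 322 to 403), the moving jaw's rubber at about row 95 (columns 325 to 396), and the plate edges run down columns 304 to 408.

```bash
python3 -c "
from h import *
p=pickle.load(open('pics/w9.pkl','rb'))
B=lambda u,v,z: back(p,v,u,z)[:2].round(4)
print('fixed face',B(322,3,.06),B(404,2,.06))
print('rubber front',B(325,95,.06),B(396,95,.06),'steel back',B(324,122,.06),B(397,122,.06),'rub/steel',B(324,107,.06),B(397,107,.06))
L=[B(305,40,.01),B(308,200,.01)];R=[B(408,20,.01),B(404,170,.01)];print('plate',L,R)
x=np.array([-np.sin(np.radians(5.24)),np.cos(np.radians(5.24))]);o=np.array([.5239,.2426]);y=np.array([-x[1],x[0]])
for n,pt in [('f',B(322,3,.06)),('f',B(404,2,.06)),('r',B(325,95,.06)),('r',B(396,95,.06)),('pl',L[0]),('pl',L[1]),('pr',R[0]),('pr',R[1])]:
  print(n,((pt-o)@x*1e3).round(1),((pt-o)@y*1e3).round(1))
print('cell top corners',B(233,274,.174),B(417,274,.174))
"
python3 -c "
import cv2
a=cv2.imread('pics/w9.png')[0:240,290:420];cv2.imwrite('pics/w9z.png',cv2.resize(a,None,fx=2.5*1.8,fy=2.5,interpolation=cv2.INTER_CUBIC))"
```

```text
fixed face [0.5021 0.2609] [0.5457 0.2652]
rubber front [0.5078 0.2141] [0.5485 0.2177] steel back [0.5086 0.199 ] [0.5513 0.2028] rub/steel [0.5078 0.2075] [0.55   0.2112]
plate [array([0.4912, 0.2483]), array([0.5015, 0.1356])] [array([0.5588, 0.2665]), array([0.5718, 0.1655])]
f 20.2 20.0
f 20.5 -23.8
r -26.9 18.6
r -27.0 -22.2
pl 8.7 32.0
pl -104.5 32.1
pr 20.6 -36.9
pr -81.2 -40.7
cell top corners [0.4837 0.1582] [0.5415 0.1634]
```

View pics/w9z.png

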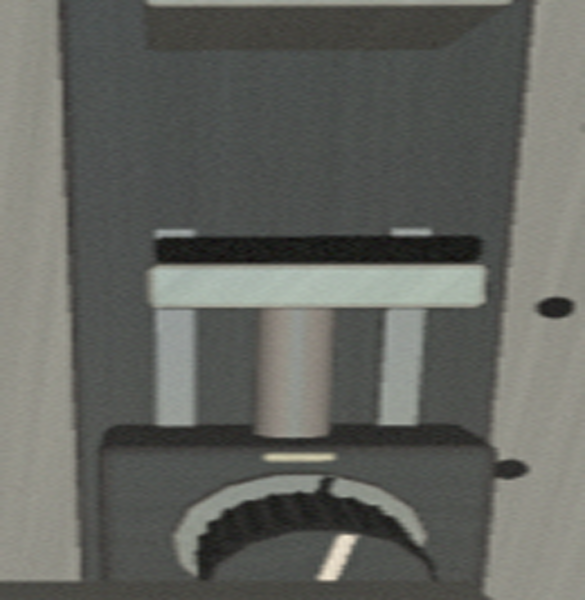

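```bash
python3 -c "
from h import *
plan([.5253,.2393,.102],95.24,grip=50,step=18,dec=1)"
```

```text
6 pos [514.6 139.2 101. ] yaw 94.99 clock 21.75 F [-0.2 -0.5 -2. ]
[50, 16.5, 3.2, -0.2, -0.0, 50, 16.4, 3.3, -0.1, -0.0, 50, 16.5, 3.2, -0.2, -0.0, 50, 16.5, 3.2, -0.2, -0.0, 50, 16.4, 3.3, -0.1, -0.0, 50, 16.5, 3.2, -0.2, -0.0]
```

Emit:
{"method": "apply_moves", "body": {
  "increments": [50,10,2,0,0,50,18,3.5,0,0,50,20,4,0,0,50,20,4,0,0,50,20,4,0,0,50,10.8,1.9,0,0,50,0,0,0,0,50,0,0,0,0,50,0,0,0,0,50,0,0,0,0]
}}

```text
clock: 22.75
eef_pos: [0.5252, 0.2391, 0.1011]
ee_rot: [[-0.087, 0.996, -0.0], [0.996, 0.087, -0.0], [-0.0, -0.0, -1.0]]
force: [-0.1, -0.4, -1.5]
finger_gap: 0.0593
```

```bash
python3 -c "
from h import *
p=snap('wrist','w10')
plan([.5253,.2393,.034],95.24,grip=50,step=18,dec=1)"
```

```text
4 pos [525.2 239.1 101.1] yaw 94.98 clock 22.8 F [ 0.3 -0.3 -2.2]
[50, 0.0, 0.0, 16.8, -0.0, 50, 0.1, 0.0, 16.7, -0.0, 50, 0.0, 0.1, 16.8, -0.0, 50, 0.1, -0.0, 16.8, -0.0]
```

View pics/w10.png

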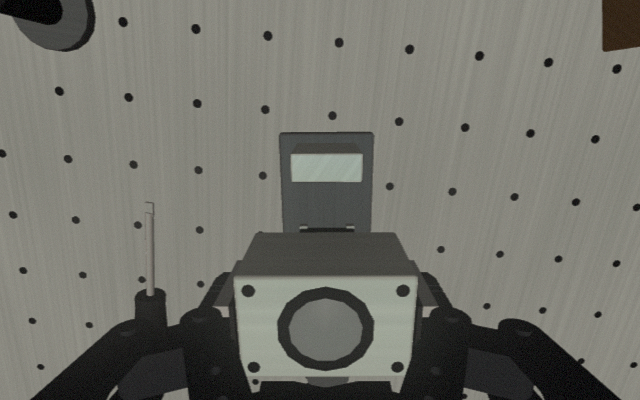

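```bash
python3 -c "
from h import *
p=pickle.load(open('pics/w10.pkl','rb'))
a=cv2.imread('pics/w10.png')[120:300,220:430];cv2.imwrite('pics/w10z.png',cv2.resize(a,None,fx=3.6,fy=3.2,interpolation=cv2.INTER_CUBIC))
B=lambda u,v,z: back(p,v,u,z)[:2]
x=np.array([-np.sin(np.radians(5.24)),np.cos(np.radians(5.24))]);o=np.array([.525,.2427]);y=np.array([-x[1],x[0]])
for n,pt in [('face',B(291,182,.06)),('face',B(363,182,.06)),('celltop',B(233,275,.172)),('celltop',B(418,275,.172)),('cellbot',B(259,233,.132)),('cellbot',B(392,233,.132)),('lens',B(326,328,.174)),('plate',B(280,133,.01)),('plate',B(373,133,.01))]:
  print(n,pt.round(4),((pt-o)@x*1e3).round(1),((pt-o)@y*1e3).round(1))
"
```

```text
face [0.5021 0.2611] 20.4 21.1
face [0.5464 0.265 ] 20.3 -23.4
celltop [0.4939 0.2566] 16.7 29.7
celltop [0.5533 0.2619] 16.5 -30.0
cellbot [0.4953 0.2554] 15.3 28.5
cellbot [0.5522 0.2604] 15.1 -28.7
lens [0.5254 0.2408] -2.0 -0.2
plate [0.4881 0.2846] 45.1 32.9
plate [0.5557 0.2906] 44.9 -35.0
```

View pics/w10z.png

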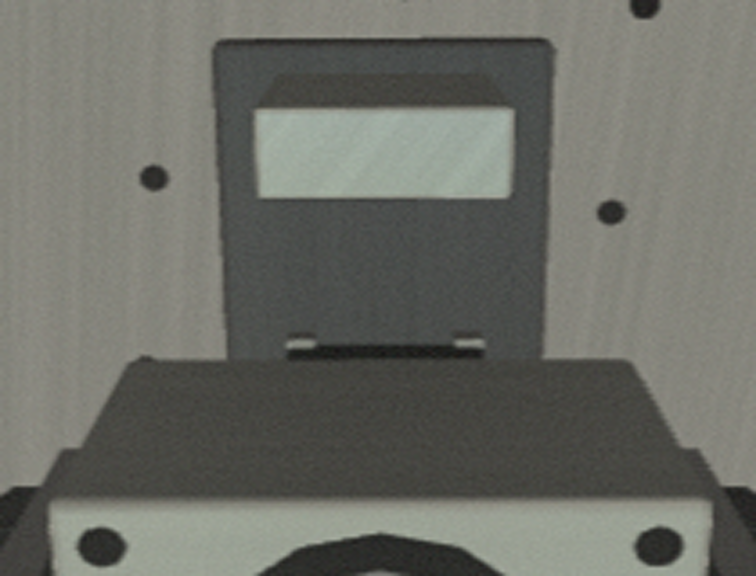

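The cell lines up: about 4 mm to the fixed jaw and 3 mm to the moving one, centred to 1 mm. Lower it.

Emit:
{"method": "apply_moves", "body": {
  "increments": [50,0,0,10,0,50,0,0,15,0,50,0,0,15,0,50,0,0,12,0,50,0,0,8,0,50,0,0,4,0,50,0,0,0,0,50,0,0,0,0,50,0,0,0,0]
}}

```text
clock: 23.7
eef_pos: [0.5259, 0.2401, 0.038]
ee_rot: [[-0.088, 0.996, 0.002], [0.996, 0.088, 0.001], [0.0, 0.002, -1.0]]
force: [0.4, 0.8, -2.6]
finger_gap: 0.059
```

```bash
python3 -c "
from h import *
p=snap('wrist','w11');a=cv2.imread('pics/w11.png')[100:400,200:450];cv2.imwrite('pics/w11z.png',cv2.resize(a,None,fx=2,fy=2,interpolation=cv2.INTER_CUBIC))
print(bot.state()['eef_pos'],bot.state()['force'])"
```

```text
[0.52594755 0.24012254 0.03800973] [ 1.04680334  0.10028057 -1.38558367]
```

View pics/w11z.png

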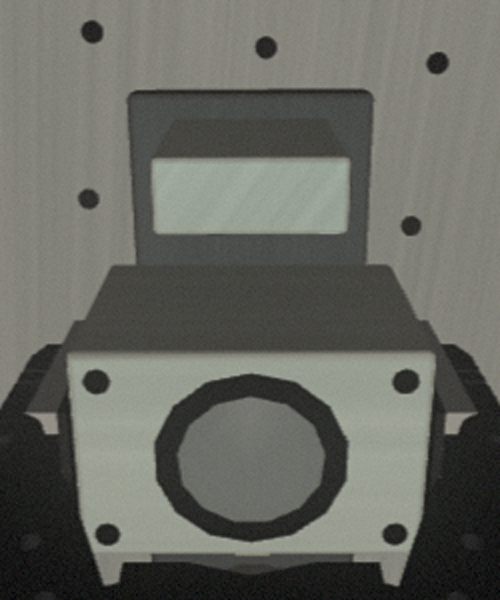

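Emit:
{"method": "apply_moves", "body": {
  "increments": [50,0,0,3,0,50,0,0,5,0,50,0,0,6,0,50,0,0,7,0,50,0,0,7,0,50,0,0,7,0,50,0,0,6,0,50,0,0,4,0,50,0,0,2,0,50,0,0,0,0]
}}

```text
clock: 24.75
eef_pos: [0.525, 0.2398, -0.0103]
ee_rot: [[-0.088, 0.996, -0.0], [0.996, 0.088, -0.0], [-0.0, -0.0, -1.0]]
force: [0.9, 0.2, -1.2]
finger_gap: 0.0592
```

Emit:
{"method": "apply_moves", "body": {
  "increments": [50,0,0,2,0,50,0,0,2,0,50,0,0,2,0,50,0,0,1,0,50,0,0,1,0,50,0,0,0,0,50,0,0,0,0,50,0,0,0,0]
}}

```text
clock: 25.55
eef_pos: [0.5253, 0.2399, -0.0179]
ee_rot: [[-0.088, 0.996, 0.0], [0.996, 0.088, 0.0], [0.0, 0.0, -1.0]]
force: [-0.8, -0.3, -1.7]
finger_gap: 0.0595
```

Emit:
{"method": "apply_moves", "body": {
  "increments": [50,0,0,1,0,50,0,0,1,0,50,0,0,0.5,0,50,0,0,0,0,50,0,0,0,0,50,0,0,0,0]
}}

```text
clock: 26.15
eef_pos: [0.5252, 0.2399, -0.0205]
ee_rot: [[-0.088, 0.996, 0.0], [0.996, 0.088, 0.0], [-0.0, 0.0, -1.0]]
force: [-0.1, -0.4, -1.2]
finger_gap: 0.0592
```

Emit:
{"method": "apply_moves", "body": {
  "increments": [50,0,0,0.5,0,50,0,0,0.5,0,50,0,0,0,0,50,0,0,0,0]
}}

```text
clock: 26.55
eef_pos: [0.5253, 0.2399, -0.0211]
ee_rot: [[-0.088, 0.996, 0.0], [0.996, 0.088, 0.0], [0.0, 0.0, -1.0]]
force: [-0.3, -0.4, 1.1]
finger_gap: 0.0594
```

On the bed, with contact at the predicted height. Release and rise straight up.

Emit:
{"method": "apply_moves", "body": {
  "increments": [62,0,0,0,0,66,0,0,0,0,75,0,0,0,0,85,0,0,0,0,85,0,0,0,0,85,0,0,-5,0,85,0,0,-15,0,85,0,0,-25,0,85,0,0,-30,0,85,0,0,-30,0]
}}

```text
clock: 27.55
eef_pos: [0.5253, 0.2399, 0.0858]
ee_rot: [[-0.088, 0.996, 0.001], [0.996, 0.088, 0.0], [0.0, 0.001, -1.0]]
force: [0.4, 0.8, 0.7]
finger_gap: 0.085
```

Emit:
{"method": "apply_moves", "body": {
  "increments": [85,-10,0,-25,0,85,-15,0,-5,0,85,-15,0,0,0,85,0,0,0,0,85,0,0,0,0,85,0,0,0,0]
}}

```text
clock: 28.15
eef_pos: [0.5275, 0.1998, 0.1117]
ee_rot: [[-0.088, 0.996, -0.003], [0.996, 0.088, -0.0], [-0.0, -0.003, -1.0]]
force: [1.0, 0.0, 1.1]
finger_gap: 0.0852
```

```bash
python3 -c "
from h import *
p=snap('wrist','w12');s=bot.state();print(s['eef_pos'],p['position'],s['clock'])"
```

```text
[0.5276735  0.20002046 0.11189166] [0.52142691 0.27571902 0.28632212] 28.2
```

View pics/w12.png

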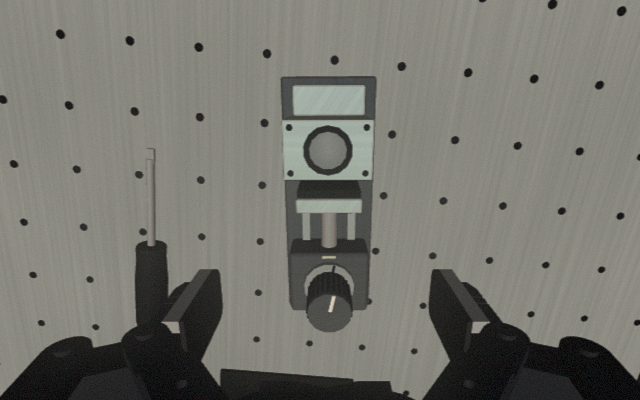

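The cell stands upright between the jaws, let go, with corners at about (283,121) to (374,180). The knob top is near (330,312).

```bash
python3 -c "
from h import *
p=pickle.load(open('pics/w12.pkl','rb'))
a=cv2.imread('pics/w12.png')[60:350,260:400];cv2.imwrite('pics/w12z.png',cv2.resize(a,None,fx=4,fy=2.05*1,interpolation=cv2.INTER_CUBIC))
a=cv2.imread('pics/w12.png')[235:345,280:380];cv2.imwrite('pics/w12k.png',cv2.resize(a,None,fx=5,fy=5,interpolation=cv2.INTER_CUBIC))
B=lambda u,v,z: back(p,v,u,z)[:2]
x=np.array([-np.sin(np.radians(5.24)),np.cos(np.radians(5.24))]);o=np.array([.525,.2427]);y=np.array([-x[1],x[0]])
for n,pt in [('c',B(283,121,.05)),('c',B(374,121,.05)),('c',B(374,180,.05)),('c',B(283,180,.05)),('lens',B(328,150,.052)),('fixed face',B(330,116,.06)),('steel',B(297,199,.06)),('steel',B(361,199,.06)),('steelb',B(330,213,.06)),('knobtop',B(330,313,.082))]:
  print(n,pt.round(4),((pt-o)@x*1e3).round(1),((pt-o)@y*1e3).round(1))
"
```

```text
c [0.4951 0.2564] 16.4 28.5
c [0.5534 0.2617] 16.3 -30.0
c [0.5584 0.2231] -22.6 -31.4
c [0.4972 0.2176] -22.5 30.0
lens [0.5256 0.2408] -2.0 -0.4
fixed face [0.5247 0.2628] 20.1 -1.6
steel [0.5081 0.2081] -32.9 20.0
steel [0.55   0.2118] -33.0 -22.0
steelb [0.5306 0.2003] -42.7 -1.7
knobtop [0.5361 0.1385] -104.7 -1.6
```

View pics/w12k.png

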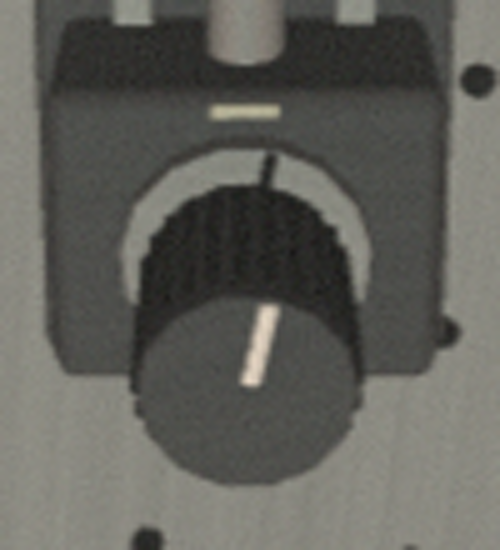

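```bash
python3 -c "
from h import *
plan([.5361,.1385,.075],185,grip=50,step=25,tstep=.145)"
```

```text
11 pos [527.7 200.  111.9] yaw 95.05 clock 28.2 F [-0.2 -0.3  0.4]
[50, -6, 0, 3, -0.14, 50, -5, 0, 4, -0.15, 50, -6, -2, 3, -0.14, 50, -5, -2, 3, -0.14, 50, -5, -2, 4, -0.14, 50, -4, -4, 3, -0.15, 50, -4, -4, 3, -0.14, 50, -4, -5, 4, -0.14, 50, -2, -5, 3, -0.14, 50, -2, -5, 4, -0.15]
[50, -1, -6, 3, -0.14]
```

Emit:
{"method": "apply_moves", "body": {
  "increments": [50,-6,0,3,-0.14,50,-5,0,4,-0.15,50,-6,-2,3,-0.14,50,-5,-2,3,-0.14,50,-5,-2,4,-0.14,50,-4,-4,3,-0.15,50,-4,-4,3,-0.14,50,-4,-5,4,-0.14,50,-2,-5,3,-0.14,50,-2,-5,4,-0.15]
}}

```text
clock: 29.2
eef_pos: [0.5358, 0.1444, 0.0786]
ee_rot: [[-0.999, 0.046, -0.001], [0.046, 0.999, 0.0], [0.001, -0.0, -1.0]]
force: [-0.5, 0.2, 0.7]
finger_gap: 0.05
```

Emit:
{"method": "apply_moves", "body": {
  "increments": [50,-1,-6,3,-0.14,50,0,0,0,0,50,0,0,0,0,50,0,0,0,0,50,0,0,0,0]
}}

```text
clock: 29.7
eef_pos: [0.5371, 0.1385, 0.0767]
ee_rot: [[-0.996, -0.086, 0.0], [-0.086, 0.996, 0.0], [-0.0, 0.0, -1.0]]
force: [-0.0, -0.4, 0.2]
finger_gap: 0.0499
```

```bash
python3 -c "
from h import *
p=snap('wrist','w13');s=bot.state();print(s['eef_pos'],s['joint_positions'],p['position'],s['clock'])
print(proj(p,[.5361,.1385,.082]))
plan([.5361,.1385,.015],None,grip=50,step=10,dec=1)"
```

```text
[0.53706972 0.13844094 0.07671413] [ 7.52406615e+00  7.57566600e+00 -3.23293400e+00  7.91686185e+01
  3.91082252e-03  2.55356173e+00] [0.46129502 0.13208336 0.25132822] 29.75
[324.99329043 247.0351112 ]
7 pos [537.1 138.4  76.7] yaw -175.03 clock 29.75 F [ 0.   0.3 -0.4]
[50, 0.1, 0.0, 8.8, -0.0, 50, 0.2, 0.0, 8.8, -0.0, 50, 0.1, 0.1, 8.8, -0.0, 50, 0.1, -0.0, 8.9, -0.0, 50, 0.2, 0.0, 8.8, -0.0, 50, 0.1, 0.0, 8.8, -0.0, 50, 0.2, 0.0, 8.8, -0.0]
```

View pics/w13.png

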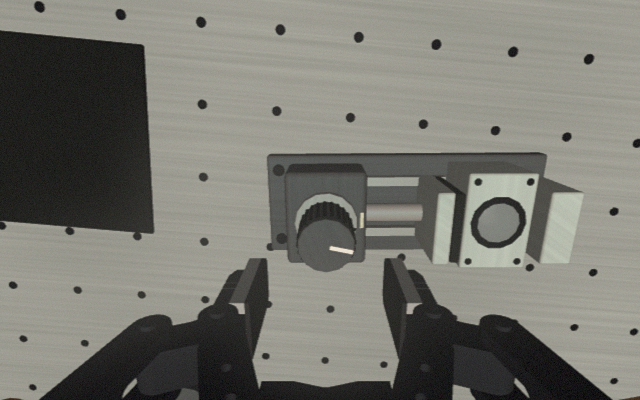

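Knob top is at px (326,244), as predicted. Descend and grip.

Emit:
{"method": "apply_moves", "body": {
  "increments": [50,0.5,0,10,0,50,0.5,0,12,0,50,0,0,12,0,50,0,0,12,0,50,0,0,8,0,50,0,0,5,0,50,0,0,2,0,50,0,0,0,0,50,0,0,0,0,50,0,0,0,0]
}}

```text
clock: 30.75
eef_pos: [0.5366, 0.1381, 0.0163]
ee_rot: [[-0.996, -0.087, 0.001], [-0.087, 0.996, 0.0], [-0.001, 0.0, -1.0]]
force: [-0.1, 0.5, 1.0]
finger_gap: 0.05
```

Emit:
{"method": "apply_moves", "body": {
  "increments": [20,0,0,0,0,20,0,0,0,0,20,0,0,0,0,20,0,0,0,0,20,0,0,0,0,20,0,0,0,0]
}}

```text
clock: 31.35
eef_pos: [0.5366, 0.1387, 0.0168]
ee_rot: [[-0.996, -0.088, 0.002], [-0.088, 0.996, 0.001], [-0.002, 0.001, -1.0]]
force: [-2.0, 0.3, 6.1]
finger_gap: 0.0288
```

```bash
python3 -c "
from h import *
p=snap('wrist','w14');s=bot.state();print(s['eef_pos'],s['force'],s['moment'],s['clock'])"
```

```text
[0.53657142 0.13870509 0.01678988] [-2.05339617  1.36624891  6.1204342 ] [ 0.34870748  0.32135214 -0.01847572] 31.4
```

View pics/w14.png

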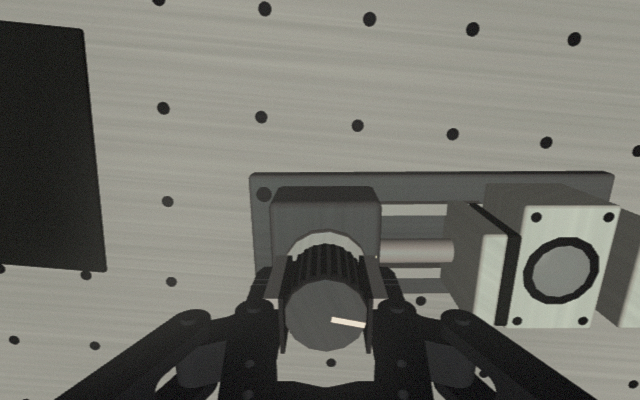

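Gripped (28.8 mm). Start turning clockwise.

Emit:
{"method": "apply_moves", "body": {
  "increments": [20,0,0,0,0.06,20,0,0,0,0.1,20,0,0,0,0.12,20,0,0,0,0.12,20,0,0,0,0.12,20,0,0,0,0.12,20,0,0,0,0.12,20,0,0,0,0.12,20,0,0,0,0.12,20,0,0,0,0.0]
}}

```text
clock: 32.4
eef_pos: [0.5361, 0.1376, 0.0168]
ee_rot: [[-0.61, 0.793, 0.001], [0.793, 0.61, -0.001], [-0.001, -0.0, -1.0]]
force: [-1.9, -0.4, 6.1]
finger_gap: 0.0291
```

```bash
python3 -c "
from h import *
p=snap('wrist','w15');s=bot.state();print(s['eef_pos'],s['force'],s['moment'],s['clock'])"
```

```text
[0.53606473 0.13760883 0.01675867] [-2.99824854 -0.13391607  6.26967916] [-0.07363514  0.56984086 -0.09814751] 32.45
```

View pics/w15.png

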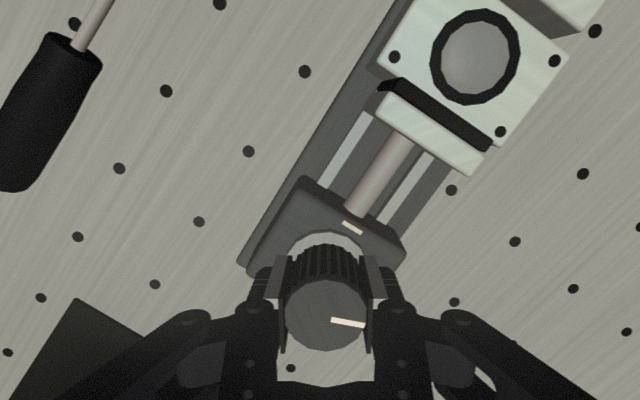

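The knob follows (white line fixed in the gripper), the jaw is advancing, and the moment is about -0.10 N·m, as expected.

Emit:
{"method": "apply_moves", "body": {
  "increments": [20,0,0,0,0.1,20,0,0,0,0.12,20,0,0,0,0.12,20,0,0,0,0.1,20,0,0,0,0.06,20,0,0,0,0]
}}

```text
clock: 33.05
eef_pos: [0.5355, 0.1374, 0.0168]
ee_rot: [[-0.156, 0.988, -0.001], [0.988, 0.156, -0.001], [-0.001, -0.001, -1.0]]
force: [-4.5, -0.4, 7.8]
finger_gap: 0.0284
```

```bash
python3 -c "
from h import *
p=snap('wrist','w16');s=bot.state();print(s['eef_pos'],s['force'],s['moment'],s['clock'])"
```

```text
[0.53548368 0.13739147 0.01675902] [-3.69435196 -1.01433894  8.15024548] [-0.19593913  0.86771835 -0.11068617] 33.1
```

View pics/w16.png

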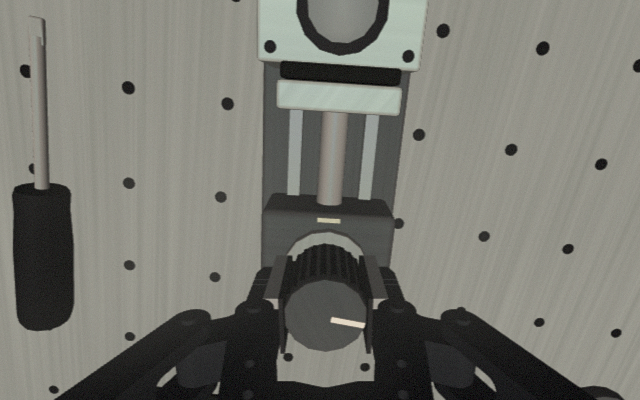

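Emit:
{"method": "apply_moves", "body": {
  "increments": [20,0,0,0,0.1,20,0,0,0,0.1,20,0,0,0,0.1,20,0,0,0,0]
}}

```text
clock: 33.5
eef_pos: [0.5351, 0.1374, 0.0167]
ee_rot: [[0.143, 0.99, -0.001], [0.99, -0.143, -0.001], [-0.002, -0.001, -1.0]]
force: [-4.6, -1.2, 8.5]
finger_gap: 0.0285
```

```bash
python3 -c "
from h import *
s=bot.state();print(s['force'],s['moment'],s['clock'])"
```

```text
[-4.55330745 -1.18693738  8.54073884] [-0.19997248  0.98638171 -0.05968239] 33.5
```

Emit:
{"method": "apply_moves", "body": {
  "increments": [20,0,0,0,0.1,20,0,0,0,0]
}}

```text
clock: 33.7
eef_pos: [0.535, 0.1375, 0.0167]
ee_rot: [[0.241, 0.97, -0.001], [0.97, -0.241, -0.001], [-0.002, -0.001, -1.0]]
force: [-5.1, -1.4, 8.3]
finger_gap: 0.0286
```

```bash
python3 -c "
from h import *
s=bot.state();print(s['force'],s['moment'],s['clock'])"
```

```text
[-5.09994594 -1.40209484  8.27556198] [-0.1861045   1.03846901 -0.00437489] 33.7
```

Emit:
{"method": "apply_moves", "body": {
  "increments": [20,0,0,0,0.1,20,0,0,0,0]
}}

```text
clock: 33.9
eef_pos: [0.5349, 0.1375, 0.0167]
ee_rot: [[0.337, 0.942, -0.002], [0.942, -0.337, -0.001], [-0.002, -0.001, -1.0]]
force: [-4.2, -1.1, 8.7]
finger_gap: 0.0287
```

```bash
python3 -c "
from h import *
s=bot.state();print(s['force'],s['moment'],s['clock'])"
```

```text
[-4.17058309 -1.14760512  8.71033491] [-0.19802445  1.07584325  0.08487659] 33.9
```

The moment is no longer clean (side-load cross-talk), so I'll check by image.

```bash
python3 -c "
from h import *
p=snap('wrist','w17');s=bot.state();print(s['eef_pos'],s['moment'],s['clock'])"
```

```text
[0.53490047 0.13753113 0.01675951] [-0.12347834  1.09949569  0.02215215] 33.95
```

View pics/w17.png

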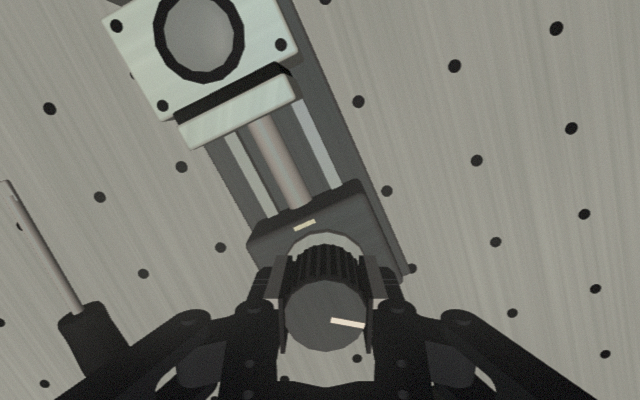

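Emit:
{"method": "apply_moves", "body": {
  "increments": [20,0,0,0,0.1,20,0,0,0,0.1,20,0,0,0,0.1,20,0,0,0,0.1,20,0,0,0,0,20,0,0,0,0]
}}

```text
clock: 34.55
eef_pos: [0.5345, 0.1378, 0.0167]
ee_rot: [[0.676, 0.737, -0.002], [0.737, -0.676, -0.001], [-0.002, -0.001, -1.0]]
force: [-5.6, 0.1, 9.7]
finger_gap: 0.0288
```

```bash
python3 -c "
from h import *
p=snap('wrist','w18');s=bot.state();print(s['eef_pos'],s['moment'],s['joint_positions'],s['clock'])"
```

```text
[0.53449074 0.13777052 0.016742  ] [-0.09105527  1.30745406 -0.0035742 ] [ 7.50523379e+00  9.16634302e+00 -8.41939600e+00  7.25546658e+01
 -2.03861397e-02  1.40001342e+02] 34.6
```

View pics/w18.png

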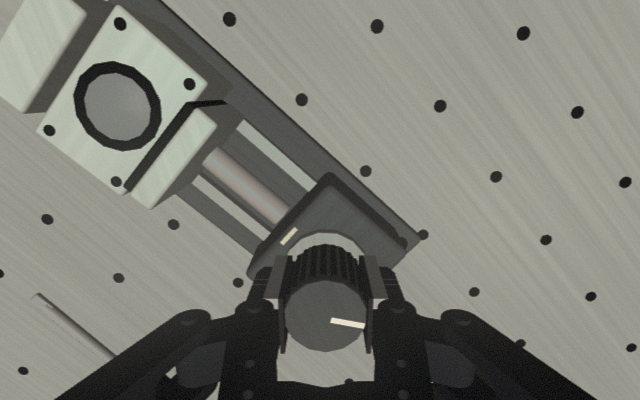

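Emit:
{"method": "apply_moves", "body": {
  "increments": [20,0,0,0,0.1,20,0,0,0,0,20,0,0,0,0,32,0,0,0,0,38,0,0,0,0,50,0,0,0,0,50,0,0,0,0,50,0,0,-5,0,50,0,0,-10,0,50,0,0,-20,0]
}}

```text
clock: 35.6
eef_pos: [0.5345, 0.1378, 0.0496]
ee_rot: [[0.746, 0.666, -0.003], [0.666, -0.746, -0.001], [-0.003, -0.002, -1.0]]
force: [0.3, -0.1, 0.1]
finger_gap: 0.0502
```

Emit:
{"method": "apply_moves", "body": {
  "increments": [50,0,0,-25,0,50,0,0,-25,0,50,0,0,-25,0,50,0,0,-10,0,50,0,0,0,0,50,0,0,0,0,50,0,0,0,0,50,0,0,0,0]
}}

```text
clock: 36.4
eef_pos: [0.5349, 0.1378, 0.1337]
ee_rot: [[0.746, 0.666, -0.003], [0.666, -0.746, -0.0], [-0.003, -0.002, -1.0]]
force: [0.3, 0.6, 0.1]
finger_gap: 0.0501
```

```bash
python3 -c "
from h import *
p=snap('wrist','w19');s=bot.state();print(s['eef_pos'],s['force'],s['moment'],s['clock'])
u=proj(p,[.536,.138,.06]);print(u)
a=cv2.imread('pics/w19.png');x,y=int(u[0]),int(u[1]);a=a[max(0,y-60):y+60,x-60:x+60];cv2.imwrite('pics/w19k.png',cv2.resize(a,None,fx=4.5,fy=4.5,interpolation=cv2.INTER_CUBIC))"
```

```text
[0.5349869  0.13788476 0.13392151] [ 0.18724407 -0.21197751 -0.45939033] [ 0.00291139 -0.00563261  0.01206639] 36.45
[326.22005205 202.10483376]
```

View pics/w19.png

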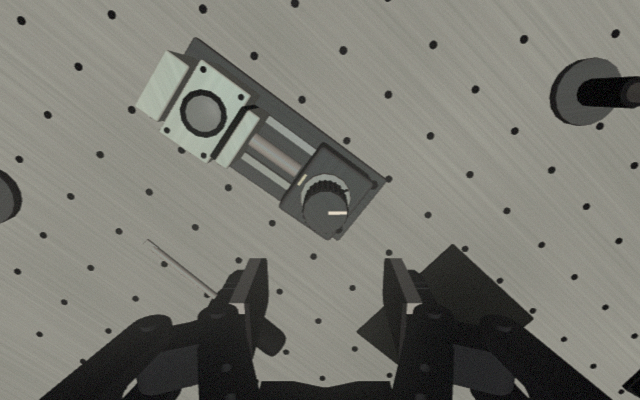

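View pics/w19k.png

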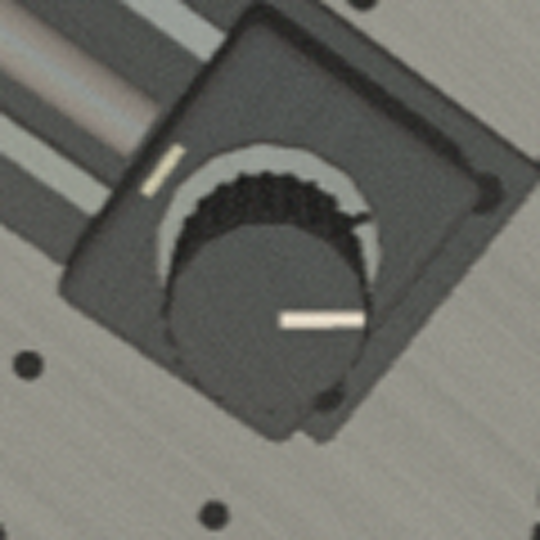

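The white line points right and the black line up-right at (355,218). I'll compute the slip by back-projection.

```bash
python3 -c "
from h import *
p=pickle.load(open('pics/w19.pkl','rb'));x0,y0=326-60,202-60
w=q(p,[(282,320),(364,319)],.0825,4.5,x0,y0);b=q(p,[(345,222),(368,214)],.048,4.5,x0,y0);i=q(p,[(163,170)],.042,4.5,x0,y0)
kc=q(p,[(268,325)],.082,4.5,x0,y0)[0]
print('knob top centre',kc)
for c in [np.array([.536,.1383]),kc]:
  an=lambda v: np.degrees(np.arctan2(v[1],v[0]))
  wa=an(w[1]-w[0]);wb=an(b.mean(0)-c);ib=an(i[0]-c);print('white',wa,'white tip',an(w[1]-c),'black',wb,'index',ib,'slip deg',wb-wa,'screw',ib-wb)
p0=pickle.load(open('pics/w12.pkl','rb'))
w=q(p0,[(250,385),(267,305)],.0825,5,280,235);b=q(p0,[(265,188),(270,155)],.048,5,280,235);c=np.array([.536,.1383])
print('before: white',an(w[1]-w[0]),'black',an(b.mean(0)-c))
B=lambda u,v,z: back(p,v,u,z)[:2]
"
python3 -c "
import cv2
a=cv2.imread('pics/w19.png')[30:180,120:290];cv2.imwrite('pics/w19c.png',cv2.resize(a,None,fx=4,fy=4,interpolation=cv2.INTER_CUBIC))"
```

```text
knob top centre [0.53442211 0.13756512]
white -47.40923291963872 white tip -50.49602655013131 black -26.64463493810275 index 97.78447367861506 slip deg 20.764597981535967 screw 124.42910861671781
white -47.40923291963872 white tip -43.684273033366345 black -21.87306245274783 index 93.58034651819676 slip deg 25.536170466890887 screw 115.4534089709446
before: white 84.87312739536378 black 84.80119982679885
```

View pics/w19c.png

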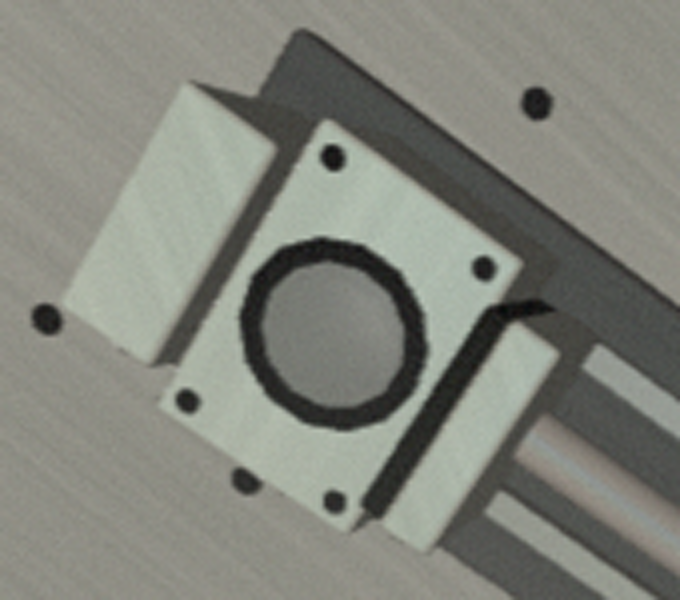

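The slip measures about 21–26° (0.36–0.45 rad), which is marginal for one click. I'll regrip and turn about 0.2 rad more, which stays well short of the second tooth.

Emit:
{"method": "apply_moves", "body": {
  "increments": [50,0.4,0,12,0,50,0.3,0,20,0,50,0,0,25,0,50,0,0,25,0,50,0,0,18,0,50,0,0,10,0,50,0,0,5,0,50,0,0,2,0,50,0,0,0,0,50,0,0,0,0]
}}

```text
clock: 37.45
eef_pos: [0.5375, 0.1386, 0.0197]
ee_rot: [[0.746, 0.666, 0.002], [0.666, -0.746, 0.0], [0.002, 0.001, -1.0]]
force: [-0.6, 0.2, 0.5]
finger_gap: 0.0499
```

Emit:
{"method": "apply_moves", "body": {
  "increments": [50,0,0,0,0,20,0,0,0,0,20,0,0,0,0,20,0,0,0,0,20,0,0,0,0,20,0,0,0,0,20,0,0,0,0]
}}

```text
clock: 38.15
eef_pos: [0.5363, 0.1394, 0.0196]
ee_rot: [[0.746, 0.666, 0.0], [0.666, -0.746, 0.002], [0.001, -0.001, -1.0]]
force: [-3.1, 1.7, 5.6]
finger_gap: 0.0282
```

```bash
python3 -c "
from h import *
p=snap('wrist','w20');s=bot.state();print(s['eef_pos'],s['force'],s['moment'],s['clock'])
a=cv2.imread('pics/w20.png')[200:400,230:430];cv2.imwrite('pics/w20k.png',cv2.resize(a,None,fx=2.7,fy=2.7,interpolation=cv2.INTER_CUBIC))"
```

```text
[0.53626634 0.13940306 0.01958141] [-3.73173536  2.69755166  5.323887  ] [ 0.48595724  0.73189012 -0.00694355] 38.2
```

View pics/w20k.png

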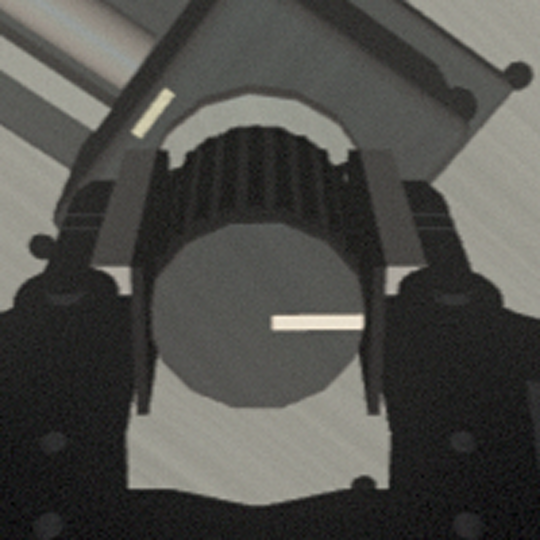

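Emit:
{"method": "apply_moves", "body": {
  "increments": [20,0,0,0,0.06,20,0,0,0,0.06,20,0,0,0,0,20,0,0,0,0]
}}

```text
clock: 38.6
eef_pos: [0.5364, 0.1393, 0.0196]
ee_rot: [[0.82, 0.572, 0.0], [0.572, -0.82, 0.002], [0.001, -0.001, -1.0]]
force: [-2.5, 1.4, 5.3]
finger_gap: 0.0287
```

```bash
python3 -c "
from h import *
p=snap('wrist','w21');s=bot.state();print(s['eef_pos'],s['force'],s['moment'],s['joint_positions'][5],s['clock'])
im=[]
for f in ['w14','w18','w20','w21']:
  a=cv2.imread(f'pics/{f}.png')[250:360,260:395];im.append(cv2.resize(a,None,fx=2.7,fy=2.7,interpolation=cv2.INTER_CUBIC))
cv2.imwrite('pics/cmp.png',np.vstack([np.hstack(im[:2]),np.hstack(im[2:])]))"
```

```text
[0.53637516 0.13932044 0.01959222] [-3.43911728  1.92679     5.23107642] [ 0.4228413   0.64484869 -0.01784386] 152.65861476666723 38.65
```

View pics/cmp.png

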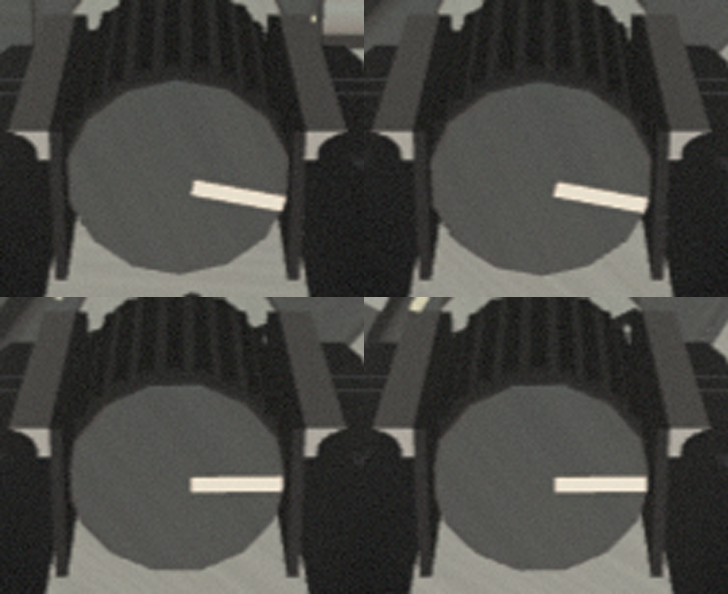

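The knob follows without slipping. Add 0.14 rad, then release and look.

Emit:
{"method": "apply_moves", "body": {
  "increments": [20,0,0,0,0.07,20,0,0,0,0.07,20,0,0,0,0,20,0,0,0,0,32,0,0,0,0,40,0,0,0,0,50,0,0,0,0,50,0,0,0,0,50,0,0,-5,0,50,0,0,-15,0]
}}

```text
clock: 39.65
eef_pos: [0.5348, 0.1382, 0.0373]
ee_rot: [[0.892, 0.452, -0.004], [0.452, -0.892, -0.001], [-0.004, -0.001, -1.0]]
force: [-0.2, -0.8, 0.1]
finger_gap: 0.05
```

Emit:
{"method": "apply_moves", "body": {
  "increments": [50,0,0,-25,0,50,0,0,-25,0,50,0,0,-25,0,50,0,0,-15,0,50,0,0,0,0,50,0,0,0,0,50,0,0,0,0,50,0,0,0,0]
}}

```text
clock: 40.45
eef_pos: [0.5353, 0.1383, 0.1266]
ee_rot: [[0.892, 0.452, -0.003], [0.452, -0.892, -0.0], [-0.003, -0.001, -1.0]]
force: [-0.3, -0.8, 1.4]
finger_gap: 0.0499
```

```bash
python3 -c "
from h import *
p=snap('wrist','w22');s=bot.state();print(s['eef_pos'],s['force'],s['clock'])
a=cv2.imread('pics/w22.png')[140:260,266:386];cv2.imwrite('pics/w22k.png',cv2.resize(a,None,fx=4.5,fy=4.5,interpolation=cv2.INTER_CUBIC))"
```

```text
[0.53541878 0.1383155  0.12681533] [-0.09982683  0.21528088 -0.39647354] 40.5
```

View pics/w22k.png

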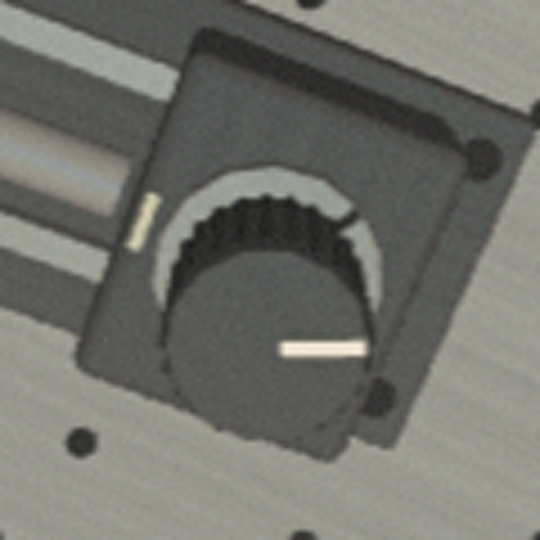

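```bash
python3 -c "
from h import *
p=pickle.load(open('pics/w22.pkl','rb'));x0,y0=266,140
an=lambda v: np.degrees(np.arctan2(v[1],v[0]))
w=q(p,[(282,348),(366,348)],.0825,4.5,x0,y0);b=q(p,[(340,226),(357,209)],.048,4.5,x0,y0);i=q(p,[(145,222)],.042,4.5,x0,y0)
kc=q(p,[(271,348)],.082,4.5,x0,y0)[0];
# collar ellipse points
cp=q(p,[(155,265),(185,205),(220,178),(270,168),(320,180),(352,205),(375,245),(382,285)],.048,4.5,x0,y0)
A=np.c_[2*cp,np.ones(len(cp))];s=np.linalg.lstsq(A,(cp**2).sum(1),rcond=None)[0];print('collar centre',s[:2],'r',np.sqrt(s[2]+s[0]**2+s[1]**2))
print('knob',kc)
for c in [s[:2],kc,np.array([.536,.1383])]: print('white',an(w[1]-w[0]),'black',an(b.mean(0)-c),an(b[1]-b[0]),'index',an(i[0]-c),'slip',np.radians(an(b.mean(0)-c)-an(w[1]-w[0])))
"
```

```text
collar centre [0.53503254 0.13823133] r 0.01857258974641528
knob [0.5352402  0.13782506]
white -63.05867580234458 black -24.334295056791117 -16.700165618295575 index 95.267068429335 slip 0.6758679448058044
white -63.05867580234458 black -23.337304173860907 -16.700165618295575 index 95.7007748184182 slip 0.6932687183253019
white -63.05867580234458 black -26.000219178281 -16.700165618295575 index 97.7923535917196 slip 0.6467920837974119
```

Slip is about 0.67 rad and the collar is at about 2.09 rad, so it's one click. Final check of the cell and bystanders.

Emit:
{"method": "apply_moves", "body": {
  "increments": [50,-10,0,-20,0,50,-20,0,-20,0,50,-20,0,-20,0,50,-20,0,-20,0,50,-20,0,0,0,50,0,0,0,0,50,0,0,0,0,50,0,0,0,0]
}}

```text
clock: 41.3
eef_pos: [0.4563, 0.098, 0.2075]
ee_rot: [[0.892, 0.452, -0.001], [0.452, -0.892, 0.0], [-0.001, -0.001, -1.0]]
force: [0.6, -0.3, -0.4]
finger_gap: 0.0498
```

```bash
python3 -c "
from h import *
p=snap('top','t9');s=bot.state();print(s['eef_pos'],s['force'],s['clock'])
a=cv2.imread('pics/t9.png')[90:320,140:520]; cv2.imwrite('pics/t9z.png',cv2.resize(a,None,fx=2.1,fy=2.1,interpolation=cv2.INTER_CUBIC))
p=snap('wrist','w23')
a=cv2.imread('pics/w22.png')[20:200,120:320]; cv2.imwrite('pics/w22c.png',cv2.resize(a,None,fx=3.6,fy=3.3,interpolation=cv2.INTER_CUBIC))"
```

```text
[0.45636897 0.09803344 0.20748632] [-0.19110302  0.39424022 -0.23179678] 41.35
```

View pics/t9z.png

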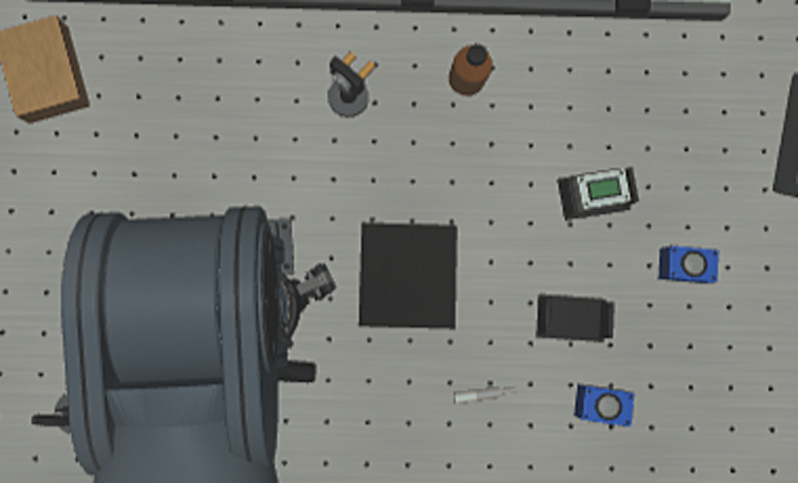

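View pics/w22c.png

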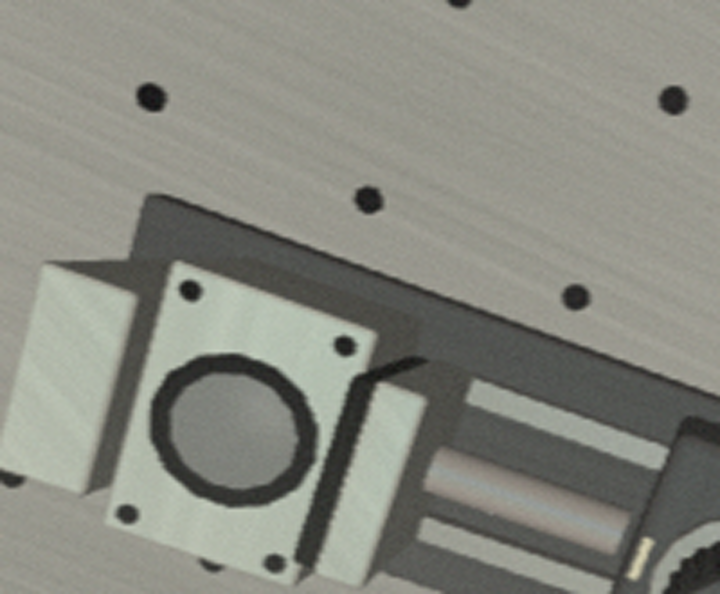

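View pics/w23.png

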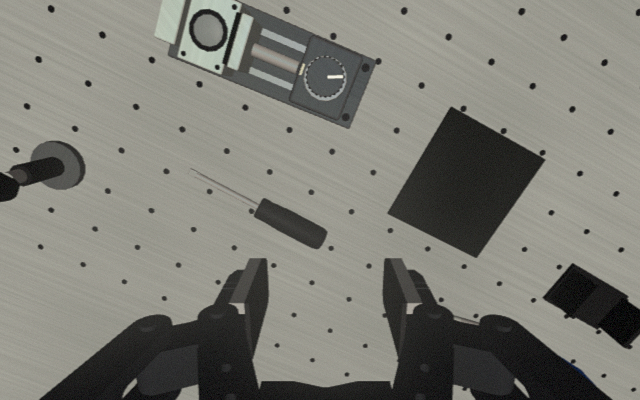

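The cell looks square between the jaws and the bystanders are unmoved in view. A quick numeric check of the seating.

```bash
python3 -c "
from h import *
p=pickle.load(open('pics/w22.pkl','rb'))
B=lambda u,v,z: back(p,v/3.3+20,u/3.6+120,z)[:2]
x=np.array([-np.sin(np.radians(5.24)),np.cos(np.radians(5.24))]);o=np.array([.526,.2428]);y=np.array([-x[1],x[0]])
for n,pt in [('fixed',B(137,295,.06)),('fixed',B(85,492,.06)),('cell',B(175,262,.05)),('cell',B(107,523,.05)),('cell',B(377,328,.05)),('cell',B(298,585,.05)),('lens',B(234,430,.052))]: print(n,((pt-o)@x*1e3).round(1),((pt-o)@y*1e3).round(1))
"
```

```text
fixed 20.5 -20.9
fixed 20.2 21.4
cell 19.5 -27.8
cell 18.6 30.4
cell -19.3 -29.2
cell -20.6 29.9
lens -0.2 0.8
```

```bash
python3 -c "
from h import *
print(bot.sign_off())"
```

```text
the job is handed in; nothing more can be done
None
```

The lens cell is clamped in the vise and the clutch has clicked once. I handed the job in at about 41 s of the 72 s allowed. I moved the cell from the cradle to the mat, took it again by its ends, set it between the open jaws and let go. Then I turned the knob clockwise.

**Last checks, from the camera images:**
- **Cell:** its centre is within about 1 mm of the seat and about 1 mm off the middle of the jaws. It is square to within about 0.02 rad.
- **Clutch:** the slip is about 0.65–0.69 rad, past the first click and well short of the second. The collar stands at about 2.1 rad, where the set torque was expected.
- **Robot and bystanders:** the gripper is clear and touching nothing. Everything I could see looked unmoved. The arm hid part of the scene in the last top view, but the last wrist view shows the screwdriver and a post looking undisturbed.

**What failed or disagreed:**
- **First grasp:** it closed on nothing, above the cell. The pictures showed the real fingertips 40–50 mm short of the reported tool tip, so I worked from the pictures and contact forces instead. Nothing was disturbed.
- **First knob turn:** when I released the knob, its white line stood about 10° back from where I expected it. The slip then read only 0.36–0.45 rad, which was too close to the limit. I gripped it again and added 0.26 rad, and it held.
- **Torque reading:** the wrist moment was unreliable near the end of the turn, so the click is confirmed only by the white and black lines. I did not measure the clamping force.

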